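# Put the slate tiles away in the drop-front bin

### The job

Put the slate tiles away: first move the ramekin that blocks the bin's flap onto the round cork mat, then pull the flap fully down, slide each tile out over the open front edge of its lane where it can be gripped, and put it into the bin, so that all the tiles lie flat side by side on the bin's floor, wholly inside. Then push the flap fully shut, leaving the ramekin upright wholly on the mat and not disturbing the canister, tumbler and sieve.

Things in the scene. Friction and masses are not known exactly. Their poses are not given: they have to be found in the camera images.
- ramekin: small orange ceramic ramekin, straight-sided, open on top, 66 mm across and 55 mm tall, wall 5 mm, 160 g; origin at the centre of its underside. Starts on the worktop in front of the bin, in the way of the flap. It may get knocked a few centimetres aside
- mat: round cork mat, fixed, 120 mm across, 3 mm thick, on the worktop beside the bin; origin at the centre of its underside
- bin: grey drop-front bin, fixed. Origin on the worktop under the middle of its front; x points from the front inwards, y along the front, z up. The front 65 mm is open above, with low sides (top 75 mm above the worktop); behind that the sides are full height and a clear roof lies 130 to 136 mm above the worktop
- bin_floor (a point): middle of the bin's front line at floor level. The floor is 43.5 mm above the worktop, 228 mm wide between the sides and 134 mm deep from front to back wall: room for three tiles side by side, lengths along the bin's x
- flap (a joint): the bin's wooden front flap, hinged along its lower edge: 0 = shut (upright), 1.571 = fully down (level, end stop), rad; opens towards the bin's -x. It stays where it is left; about 2.5 N at the bar moves it. Panel 230 mm wide, 10 mm thick, reaching 85 mm from the hinge; fully down, its inner face lies on top, level, 45 mm above the worktop, 1.5 mm above the bin's floor
- flap_hinge (a point): point at the middle of the flap's hinge line, at the bin's front, 45 mm above the worktop; the line runs along the bin's y
- flap_bar (a point): middle of the flap's handle, a round steel bar 10 mm thick, 120 mm long, parallel to the hinge, 130 mm from it; 40 mm gap between bar and panel, a 10 mm post at each end. It is at mid-thickness of the panel, 5 mm outside the inner face. Shut: above the panel, 175 mm above the worktop. Fully down: out towards the bin's -x, 40 mm above the worktop
- rack: low plywood rack, fixed, 210 mm deep, 248 mm wide. Origin on the worktop under the middle of its front edge; x points from the front edge backwards, y along the edge, z up. Three lanes run along x, centred at y = -80, 0 and +80 mm, each 72 mm wide, floors 45 mm above the worktop
- rack_edge (a point): middle of the rack's front edge, at lane floor height (45 mm). The front is open and drops to the worktop. Between the lanes and outside them are wooden rails 8 mm wide and 6 mm high, as high as a tile and too close beside it for a finger; a like rail closes the back at x = 202 to 210 mm of the rack
- tile_a: slate serving tile, a flat grey slab 110 x 60 x 6 mm, about 100 g; origin at the centre of its underside, x along its 110 mm length. May be absent. Starts flat in the y = -80 mm lane of the rack, its length along the lane, its near end 10 to 45 mm behind the rack's front edge
- tile_b: slate serving tile, a flat grey slab 110 x 60 x 6 mm, about 100 g; origin at the centre of its underside, x along its 110 mm length. May be absent. Starts flat in the middle lane of the rack, its length along the lane, its near end 10 to 45 mm behind the rack's front edge
- tile_c: slate serving tile, a flat grey slab 110 x 60 x 6 mm, about 100 g; origin at the centre of its underside, x along its 110 mm length. May be absent. Starts flat in the y = +80 mm lane of the rack, its length along the lane, its near end 10 to 45 mm behind the rack's front edge
- canister: bystander: stainless steel canister with clip-on lid, 94 mm across, 132 mm tall; origin at the centre of its underside; leave it alone
- tumbler: bystander: squat glass tumbler, 76 mm across, 75 mm tall; origin at the centre of its underside; leave it alone
- sieve: bystander: white plastic sieve, bowl 116 mm across and 32 mm tall with a handle along its +x to 156 mm from the centre; origin at the centre of the bowl's underside; leave it alone
There are look-alikes about, which are no part of the job. Leave any orange, red or yellow look-alike of the tile_a alone.

How it is judged:
By the outcome, as a careful person would: the job done as asked, in the order asked, and still so for the second after the job is handed in, with the robot touching nothing.
Of tile_a, tile_b, tile_c only 2 to 3 are there at a start; the rules pass over those that are not, and their reading is None.
At some moment in a run one of ramekin may be knocked a few centimetres aside while the robot is not near it.
It also fails if it takes over 210 s, if anything falls off the work surface, if the arm or the gripper's body presses on something with over 40 N, if the wrist force passes 120 N, or if a joint passes its speed limit or range.

### The arm

A 6-joint arm with a two-finger parallel gripper is mounted at the origin on the work surface. World frame = base frame: x ahead of the robot, y to its left, z up, the work surface at z = 0. Lengths are in m, angles in rad, forces in N, time in s.
With the tool pointing down it reaches from about 0.3 to 1 m from the base axis. Payload 5.1 kg.
Tool frame: the origin (TCP) lies between the finger pads; the fingertips stand 22 mm ahead of it and the grasp point (between the pads) lies 3 mm ahead of it (nose_length is the distance from the TCP to the fingertips, in m); z points along the fingers, y is the line along which they close (so a half turn about z gives the same grasp; the last joint's range is limited). The gripper opens to 95 mm and grips with 3 to 60 N. Pads are 20 mm wide; open, the fingers measure 119 mm over their backs; the gripper's body (75 mm by 180 mm) begins 59 mm behind the grasp point.
Start: joints at [1.246, 0.124, 1.65, -0, 1.367, -0.083], TCP at [0.156, 0.631, 0.237] pointing down, gripper open.
Joint ranges: [-2.61, 2.61], [-1.02, 2.33], [0.03, 2.71], [-1.35, 4.49], [0.32, 2.68], [-2.91, 2.91]. Speed limits (rad/s): [2.57, 2.57, 3.14, 3.14, 3.14, 3.14].

### API

Orientations are given as a rotation vector (axis times angle).
In Python, from plant import * gives the robot as it stands.
- The arm moves only by the tool move_arm, never from a script. Its argument "moves" is one flat list of numbers, 7 for each row, row after row: the shift along the tool's x, y, z in m, then the turn, a rotation vector about the tool's x, y, z in rad, then the opening, from 0 (shut) to 1 (fully open). A call has 1 to 10 rows; each row shifts and turns the commanded pose from where the row before left it, along the tool's axes as they then stand; what a row does not reach is not made up. A row lasts 1/10 s, in which the tool goes at most 50 mm and 8.59 degrees, less where a joint would pass 70% of its speed; a pose out of reach is approached as far as the arm can. A call with a gripper value outside its range is refused whole. The fingers move at their own pace and stop on an object; "newtons" is the grip in N (left out, the last holds). Time passes only in rows, so rows that do not move let the fingers close. It gives the time, the measured TCP pose, the force, the opening and the grip force at its end, in the units of the state.
- state(): the state, without advancing time (a new reading comes with each control period).
- read_camera(name): name is "scene" or "top" or "wrist"; returns a dict with "pixels" (420x560x3 uint8, red, green, blue), "camera_matrix" (3x3 intrinsics, pixels), "world_from_camera" (4x4, takes a point from camera to world coordinates); the wrist camera has in their place "T_tool_cam" (4x4, takes a point from camera to tool coordinates, whose origin is the TCP and whose axes are the flange's). Camera axes: x right, y up, looking along -z (the intrinsics and any distortion apply to the point x, -y, -z); pixel columns grow to the right and rows downward; lengths in m; the calibration is good to about 2 mm. A picture is of the moment at which its call begins: read the wrist's pose just before it. There is no depth.
- sign_off(): hands the job in; it is judged then, once.
The state is a dict: "clock": time; "joint_pos": joint angles; "qvel": joint speeds; "effort": joint torques, N m; "tcp_pos": TCP position; "orientation": TCP orientation; "wrist_force": force on the tool from outside, world axes, zero at the start; "wrist_torque": the same for the moment, N m; "finger_gap": finger opening in m; "gripper_force": force on a finger pad.
Only numpy, scipy, OpenCV 4.12 (cv2) and the standard library are available. Lean on these libraries where they do the work, as an engineer would, in place of code of your own. Each camera call takes 0.05 s, during which the arm holds its last target. There are 200 camera calls.

## Working session

There is one attempt and no reset: what is moved stays moved. The work goes in short steps, Python scripts to look and compute and a tool call to move; the robot and the scene stay as the last step left them, time stands still between calls to the robot, and variables do not carry over. Pictures are saved under pics/ and viewed, at most 14 in all, crops included, and the job is handed in when it is done.

Besides the shell and the picture viewer there is one more tool, called by a JSON object that holds its "method" and its "body", one argument or row to a line. move_arm: Moves the arm, as the interface text tells. Its arguments: {"type":"object","properties":{"moves":{"type":"array"},"newtons":{"type":"number"}},"required":["moves"]}

```bash
ls; mkdir -p pics
python3 - <<'E'
from plant import *
import cv2, numpy as np, pickle
s=state();print(s)
for n in ["scene","top","wrist"]:
    c=read_camera(n); cv2.imwrite(f"pics/{n}0.png",c["pixels"][:,:,::-1]); pickle.dump(c,open(f"{n}0.pkl","wb"))
    print(n,{k:(v.round(4).tolist() if hasattr(v,'round') else v) for k,v in c.items() if k!="pixels"})
E
```

```text
pics
{'clock': 0.0, 'joint_pos': array([ 1.24638877e+00,  1.24462790e-01,  1.65163705e+00, -2.22258260e-05,
        1.36749581e+00, -8.25711886e-02]), 'qvel': array([ 0.00102064,  0.00056058,  0.00040667, -0.00066739, -0.00099406,
       -0.00036381]), 'effort': array([-8.77017355e-04, -4.17611182e+01, -3.59924877e+01,  7.75430747e-02,
        4.93951840e-02, -1.65919705e-04]), 'tcp_pos': array([0.15549497, 0.6305259 , 0.23543623]), 'orientation': array([-3.78897179e-01, -3.11827237e+00,  3.08790895e-03]), 'wrist_force': array([0.88881204, 0.27352679, 0.31913897]), 'wrist_torque': array([ 0.02776272, -0.0252465 , -0.00978437]), 'gripper_force': 0.0, 'finger_gap': 0.09524406237049805}
scene {'camera_matrix': [[485.255, 0.0, 284.4759], [0.0, 485.255, 210.9015], [0.0, 0.0, 1.0]], 'world_from_camera': [[-0.202, -0.7956, 0.5711, 1.3953], [0.9792, -0.1739, 0.1041, 0.1033], [0.0165, 0.5803, 0.8142, 1.317], [0.0, 0.0, 0.0, 1.0]]}
top {'camera_matrix': [[451.4895, 0.0, 276.4504], [0.0, 451.4895, 205.288], [0.0, 0.0, 1.0]], 'world_from_camera': [[-0.0028, 0.9996, -0.0278, 0.5072], [-0.9998, -0.0023, 0.0182, -0.0182], [0.0181, 0.0278, 0.9994, 1.3452], [0.0, 0.0, 0.0, 1.0]]}
wrist {'camera_matrix': [[355.7775, 0.0, 277.892], [0.0, 355.7775, 209.0835], [0.0, 0.0, 1.0]], 'T_tool_cam': [[-0.0007, 0.9684, 0.2492, 0.069], [1.0, 0.0005, 0.0006, 0.0003], [0.0004, 0.2492, -0.9684, -0.1484], [0.0, 0.0, 0.0, 1.0]]}
```

View pics/top0.png

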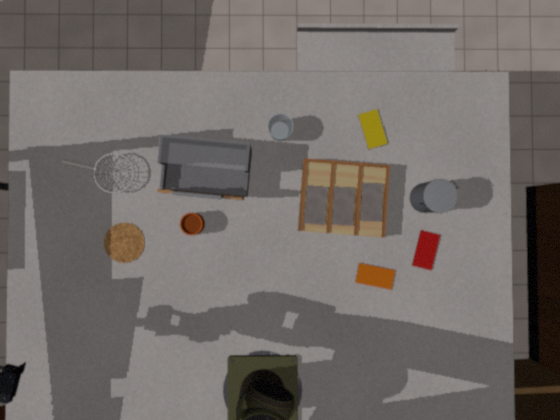

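View pics/scene0.png

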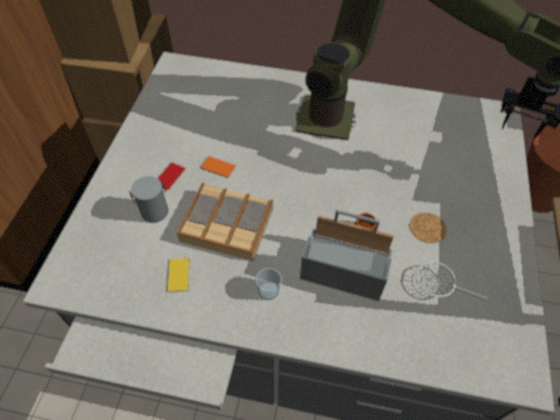

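All three tiles are present: the bin is at top px (205,168), the ramekin at (192,223), the mat at (125,242) and the rack at (343,198). I'll enlarge these next.

```bash
cat > h.py <<'E'
import numpy as np, cv2, pickle
from scipy.spatial.transform import Rotation as R
def ray(c,p,T=None):
    T=c["world_from_camera"] if T is None else T
    K=c["camera_matrix"]; u=np.array([(p[0]-K[0,2])/K[0,0],-(p[1]-K[1,2])/K[1,1],-1.])
    return T[:3,3],T[:3,:3]@u
def plane(c,p,z,T=None):
    o,d=ray(c,p,T); return o+d*(z-o[2])/d[2]
def tri(rs):
    A=0;b=0
    for o,d in rs:
        d=d/np.linalg.norm(d);P=np.eye(3)-np.outer(d,d);A=A+P;b=b+P@o
    x=np.linalg.solve(A,b)
    res=[np.linalg.norm(np.cross(x-o,d/np.linalg.norm(d))) for o,d in rs]
    return x,max(res)
def proj(c,X,T=None):
    T=c["world_from_camera"] if T is None else T
    q=np.linalg.inv(T)@np.r_[X,1]; K=c["camera_matrix"]
    return np.array([K[0,2]+K[0,0]*q[0]/-q[2],K[1,2]-K[1,1]*q[1]/-q[2]])
def wristT(s,c):
    T=np.eye(4);T[:3,:3]=R.from_rotvec(s["orientation"]).as_matrix();T[:3,3]=s["tcp_pos"]
    return T@c["T_tool_cam"]
E
python3 - <<'E'
import cv2
t=cv2.imread("pics/top0.png")[125:275,95:395]
cv2.imwrite("pics/top0c.png",cv2.resize(t,(800,400),interpolation=cv2.INTER_CUBIC))
t=cv2.imread("pics/scene0.png")[170:310,170:460]
cv2.imwrite("pics/scene0c.png",cv2.resize(t,(797,385),interpolation=cv2.INTER_CUBIC))
E
```

```text
(no output)
```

View pics/top0c.png

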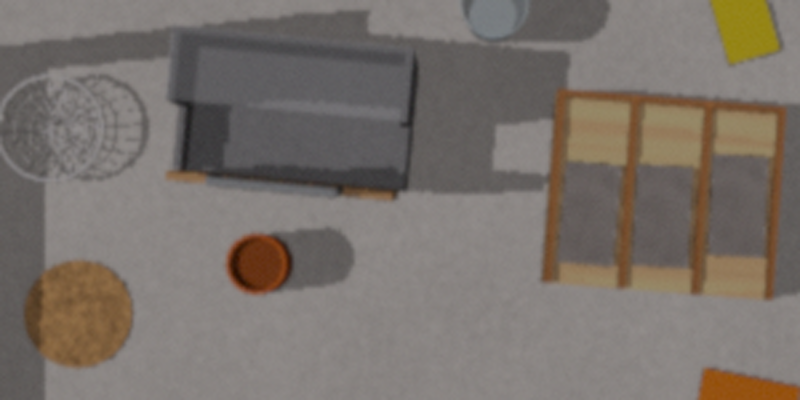

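View pics/scene0c.png

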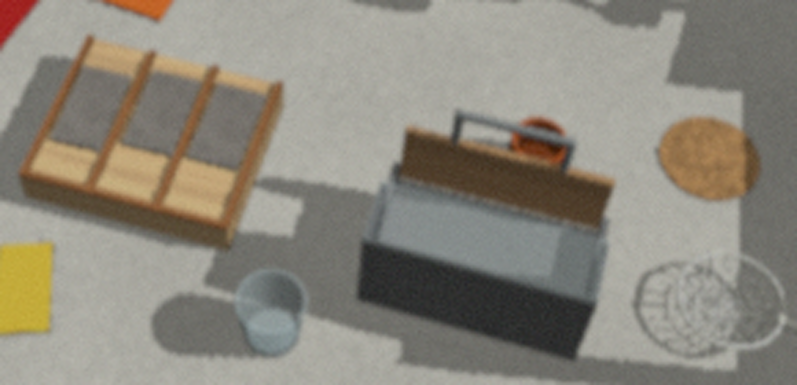

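Run:
```python
from h import *
t=pickle.load(open("top0.pkl","rb"));s=pickle.load(open("scene0.pkl","rb"))
T=lambda p:(95+(p[0]+.5)/8*3-.5,125+(p[1]+.5)/8*3-.5)
S=lambda p:(170+(p[0]+.5)*290/797-.5,170+(p[1]+.5)*140/385-.5)
for n,a,b in [("rackFL",(544,281),(282,84)),("rackFR",(772,298),(90,38)),("rackBL",(557,90),(236,218)),("rackBR",(785,107),(22,175)),
 ("barL",(205,180),(573,138)),("barR",(340,190),(457,113)),("mat",(79,314),(709,158)),("ram rim",(259,264),(540,134)),("flapL",(167,176),(611,184)),("flapR",(397,195),(407,131)),("tileC near",(589,264),(250,79)),("tileB near",(662,266),(183,65)),("tileA near",(738,257),(118,72))]:
    x,r=tri([ray(t,T(a)),ray(s,S(b))]);print(n,x.round(4),round(r,4))
for n,a,z in [("FL",(544,281),.051),("FR",(772,298),.051),("BL",(557,90),.051),("BR",(785,107),.051),("mat",(79,314),.003),("ram",(259,264),.055),("barL",(205,180),.175),("barR",(340,190),.175),("flL",(167,176),.13),("flR",(397,195),.13),("binBL",(175,30),.136),("binBR",(415,50),.136),
 ("CnL",(560,262),.051),("CnR",(618,265),.051),("AnL",(706,255),.051),("AnR",(770,259),.051),("BnL",(632,264),.051),("BnR",(692,268),.051)]:
    print(n,plane(t,T(a),z).round(4))
```

```text
rackFL [ 0.472  -0.1059  0.0483] 0.0004
rackFR [ 0.4525 -0.351   0.0464] 0.0015
rackBL [ 0.6752 -0.1157  0.0687] 0.0032
rackBR [ 0.6594 -0.3664  0.0483] 0.0017
barL [0.574  0.2272 0.1844] 0.0023
barR [0.564  0.1018 0.1775] 0.0012
mat [0.4359 0.4066 0.0011] 0.0005
ram rim [0.4912 0.1989 0.0654] 0.0013
flapL [0.5815 0.2784 0.1246] 0.002
flapR [0.5613 0.0507 0.1248] 0.0024
tileC near [ 0.4897 -0.1462  0.071 ] 0.0056
tileB near [ 0.4876 -0.2254  0.0728] 0.0036
tileA near [ 0.4963 -0.3083  0.0484] 0.0071
FL [ 0.472  -0.1053  0.051 ]
FR [ 0.4529 -0.3513  0.051 ]
BL [ 0.678  -0.1203  0.051 ]
BR [ 0.6594 -0.3674  0.051 ]
mat [0.436  0.4065 0.003 ]
ram [0.4913 0.1994 0.055 ]
barL [0.5743 0.2315 0.175 ]
barR [0.5643 0.1009 0.175 ]
flL [0.5809 0.2792 0.13  ]
flR [0.5613 0.0481 0.13  ]
binBL [0.7274 0.2704 0.136 ]
binBR [0.7073 0.0295 0.136 ]
CnL [ 0.4924 -0.1226  0.051 ]
CnR [ 0.489  -0.1851  0.051 ]
AnL [ 0.4994 -0.2803  0.051 ]
AnR [ 0.4949 -0.3496  0.051 ]
BnL [ 0.49   -0.2003  0.051 ]
BnR [ 0.4855 -0.265   0.051 ]
```

```bash
cat >> h.py <<'E'
def go(x,y,z,a,s=None):
    """turn first, then shift (tool axes); a = angle of tool x minus pi, tool down"""
    if s is None:
        from plant import state; s=state()
    q=R.from_rotvec(s["orientation"]); t=R.from_euler("z",np.pi+a)*R.from_rotvec([np.pi,0,0])
    print("turn",(q.inv()*t).as_rotvec().round(4),"shift",(t.inv().apply(np.array([x,y,z])-s["tcp_pos"])).round(4))
RA=-.0775; BA=-.083
RO=np.array([.4625,-.228]); BO=np.array([.574,.164])
def fr(O,a,x,y): return O+np.array([[np.cos(a),-np.sin(a)],[np.sin(a),np.cos(a)]])@[x,y]
rack=lambda x,y:fr(RO,RA,x,y)
binp=lambda x,y:fr(BO,BA,x,y)
E
python3 -c "
from h import *
go(.491,.199,.2,BA)"
```

```text
turn [-0.0016 -0.0002 -0.1588] shift [-0.3701 -0.4023  0.0357]
```

{"method": "move_arm", "body": {
  "moves": [0,0,0,0,0,-0.08,1,0,0,0,0,0,-0.079,1,-0.03,-0.033,0,0,0,0,1,-0.033,-0.036,0,0,0,0,1,-0.033,-0.036,0,0,0,0,1,-0.033,-0.036,0,0,0,0,1,-0.033,-0.036,0,0,0,0,1,-0.033,-0.036,0,0,0,0,1,-0.033,-0.036,0,0,0,0,1,-0.033,-0.036,0,0,0,0,1]
}}

```text
clock: 1.15
tcp_pos: [0.3929, 0.3237, 0.2365]
orientation: [0.13, 3.139, 0.0]
wrist_force: [0.7, 0.8, 0.3]
finger_gap: 0.0957
gripper_force: 0.0
```

{"method": "move_arm", "body": {
  "moves": [-0.033,-0.036,0,0,0,0,1,-0.03,-0.033,0.01,0,0,0,1,-0.025,-0.027,0.012,0,0,0,1,-0.02,-0.021,0.012,0,0,0,1,0,0,0,0,0,0,1,0,0,0,0,0,0,1]
}}

```text
clock: 1.75
tcp_pos: [0.4899, 0.1996, 0.202]
orientation: [-0.132, -3.137, 0.0]
wrist_force: [0.3, -0.1, 0.9]
finger_gap: 0.0949
gripper_force: 0.0
```

Run:
```python
from plant import *
from h import *
s=state();c=read_camera("wrist");T=wristT(s,c);go(.491,.199,.2,BA,s)
pickle.dump((c,T),open("w1.pkl","wb"));cv2.imwrite("pics/w1.png",c["pixels"][:,:,::-1]);print(s["tcp_pos"])
print(proj(c,[.4913,.199,.055],T),proj(c,[.569,.165,.175],T))
```

```text
turn [-0.0001 -0.0016 -0.0012] shift [-0.0012 -0.0005  0.002 ]
[0.48987918 0.19960751 0.20204505]
[277.29096371 203.04979123] [230.09881854 384.743543  ]
```

View pics/w1.png

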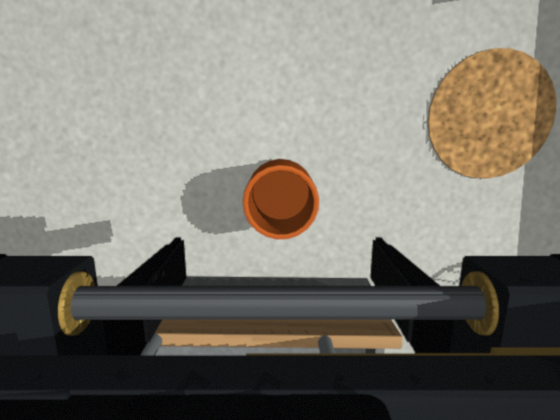

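The ramekin rim centre is at px (281,202), about 3 px right of where I predicted, so y ≈ 0.2015. The mat is at (491,113).

Run:
```python
from h import *
c,T=pickle.load(open("w1.pkl","rb"));t=pickle.load(open("top0.pkl","rb"))
print(plane(c,(281,202),.055,T),plane(c,(491.5,113.5),.003,T), tri([ray(c,(281,202),T),ray(t,(95+259.5/8*3-.5,125+264.5/8*3-.5))]))
go(.4905,.2015,.04,BA)
```

```text
[0.49065109 0.20223068 0.055     ] [0.43422954 0.40654546 0.003     ] (array([0.49173725, 0.20137768, 0.04783435]), np.float64(0.0009649654617105829))
turn [ 0.0003 -0.0005  0.0001] shift [-0.0005  0.0013  0.1627]
```

{"method": "move_arm", "body": {
  "moves": [0,0.001,0.03,0,0,0,1,0,0.001,0.035,0,0,0,1,0,0,0.035,0,0,0,1,0,0,0.035,0,0,0,1,0,0,0.027,0,0,0,1,0,0,0,0,0,0,0.5,0,0,0,0,0,0,0.5,0,0,0,0,0,0,0.5,0,0,0,0,0,0,0.5,0,0,0,0,0,0,0.5],
  "newtons": 15
}}

```text
clock: 2.8
tcp_pos: [0.4918, 0.2025, 0.043]
orientation: [0.13, 3.135, 0.002]
wrist_force: [-1.4, 0.2, 6.3]
finger_gap: 0.0667
gripper_force: 15.0
```

{"method": "move_arm", "body": {
  "moves": [0,0,-0.01,0,0,0,0.5,0,0,-0.025,0,0,0,0.5,0,0,-0.03,0,0,0,0.5,0,0,-0.02,0,0,0,0.5,0,0,0,0,0,0,0.5]
}}

```text
clock: 3.3
tcp_pos: [0.4925, 0.2025, 0.1296]
orientation: [0.13, 3.132, 0.004]
wrist_force: [0.4, 1.0, -1.3]
finger_gap: 0.0672
gripper_force: 15.0
```

Run:
```python
from h import *
go(.4348,.4065,.12,BA)
```

```text
turn [0.0026 0.0066 0.    ] shift [0.0744 0.1985 0.0096]
```

{"method": "move_arm", "body": {
  "moves": [0.01,0.025,0,0,0,0,0.5,0.012,0.033,0,0,0,0,0.5,0.013,0.035,0,0,0,0,0.5,0.013,0.035,0,0,0,0,0.5,0.013,0.035,0,0,0,0,0.5,0.009,0.025,0,0,0,0,0.5,0.004,0.01,0,0.002,0.006,0,0.5,0,0,0.03,0,0,0,0.5,0,0,0.03,0,0,0,0.5,0,0,0.01,0,0,0,0.5]
}}

```text
clock: 4.3
tcp_pos: [0.4299, 0.4027, 0.0509]
orientation: [-0.13, -3.126, 0.012]
wrist_force: [0.7, 0.2, -2.4]
finger_gap: 0.0669
gripper_force: 15.0
```

Run:
```python
from h import *
go(.4348,.4065,.048,BA)
```

```text
turn [-0.008  -0.0121 -0.0001] shift [-0.0045  0.0042  0.0029]
```

{"method": "move_arm", "body": {
  "moves": [-0.004,0.004,0,-0.004,-0.008,0,0.5,0,0,0.002,0,0,0,0.5,0,0,0.001,0,0,0,0.5,0,0,0,0,0,0,0.5]
}}

```text
clock: 4.7
tcp_pos: [0.4377, 0.4094, 0.0541]
orientation: [0.13, 3.135, 0.005]
wrist_force: [0.1, 0.1, -1.1]
finger_gap: 0.0671
gripper_force: 15.0
```

Run:
```python
from h import *
go(.4348,.4065,.047,BA)
```

```text
turn [ 0.0035  0.0037 -0.    ] shift [ 0.0027 -0.0031  0.0071]
```

{"method": "move_arm", "body": {
  "moves": [0,0,0.003,0,0,0,0.5,0,0,0,0,0,0,0.5]
}}

```text
clock: 4.9
tcp_pos: [0.4369, 0.4089, 0.0498]
orientation: [0.13, 3.137, 0.003]
wrist_force: [0.5, 0.1, -2.1]
finger_gap: 0.0669
gripper_force: 15.0
```

{"method": "move_arm", "body": {
  "moves": [0.001,-0.001,0.003,0,0,0,0.5,0,0,0,0,0,0,0.5]
}}

```text
clock: 5.1
tcp_pos: [0.4354, 0.4077, 0.0462]
orientation: [0.13, 3.137, 0.002]
wrist_force: [-0.2, 0.1, -1.9]
finger_gap: 0.0672
gripper_force: 15.0
```

{"method": "move_arm", "body": {
  "moves": [0,0,0.001,0,0,0,0.5,0,0,0,0,0,0,0.5]
}}

```text
clock: 5.3
tcp_pos: [0.4358, 0.4081, 0.0461]
orientation: [0.13, 3.137, 0.003]
wrist_force: [-1.9, -0.6, 1.9]
finger_gap: 0.0673
gripper_force: 15.0
```

{"method": "move_arm", "body": {
  "moves": [0,0,0.001,0,0,0,0.5,0,0,0,0,0,0,0.5]
}}

```text
clock: 5.5
tcp_pos: [0.436, 0.4082, 0.046]
orientation: [0.13, 3.137, 0.003]
wrist_force: [-3.5, -2.3, 6.0]
finger_gap: 0.0669
gripper_force: 15.0
```

{"method": "move_arm", "body": {
  "moves": [0,0,0,0,0,0,1,0,0,0,0,0,0,1,0,0,0,0,0,0,1,0,0,-0.02,0,0,0,1,0,0,-0.04,0,0,0,1,0,0,-0.045,0,0,0,1,0,0,-0.045,0,0,0,1,0,0,-0.03,0,0,0,1]
}}

```text
clock: 6.3
tcp_pos: [0.4364, 0.4084, 0.2286]
orientation: [0.13, 3.133, 0.008]
wrist_force: [-0.2, -0.1, 0.8]
finger_gap: 0.0951
gripper_force: 0.0
```

Run:
```python
from h import *
from plant import *
p=binp(-.005,0);print(p, state()["joint_pos"])
go(*p,.25,BA-np.pi/2);go(*p,.25,BA+np.pi/2)
c=read_camera("top");cv2.imwrite("pics/t1.png",c["pixels"][:,:,::-1])
g=c["pixels"][215:275,85:220].astype(int);m=(g[...,0]>120)&(g[...,1]<90)&(g[...,2]<60)
ys,xs=np.nonzero(m);print(xs.mean()+85,ys.mean()+215,len(xs),plane(c,((xs.min()+xs.max())/2+85,(ys.min()+ys.max())/2+215),.05))
```

```text
[0.56901721 0.16441452] [ 6.62444551e-01  1.01056807e-02  1.78346653e+00  1.11758004e-04
  1.34032358e+00 -8.25502431e-01]
turn [8.5000e-03 2.0000e-04 1.5709e+00] shift [-0.2321  0.1524 -0.0214]
turn [-2.0000e-04  8.5000e-03 -1.5707e+00] shift [ 0.2321 -0.1524 -0.0214]
122.56896551724138 240.79310344827587 58 [0.43403045 0.39387114 0.05      ]
```

{"method": "move_arm", "body": {
  "moves": [0,0,-0.01,0,0,0.143,1,0,0,-0.01,0,0,0.143,1,0,0,0,0,0,0.143,1,0,0,0,0,0,0.143,1,0,0,0,0,0,0.143,1,0,0,0,0,0,0.143,1,0,0,0,0,0,0.143,1,0,0,0,0,0,0.143,1,0,0,0,0,0,0.143,0.4,0,0,0,0,0,0.143,0.4]
}}

```text
clock: 7.35
tcp_pos: [0.4353, 0.4076, 0.244]
orientation: [2.163, 2.278, 0.004]
wrist_force: [-0.2, -0.6, 0.2]
finger_gap: 0.084
gripper_force: 0.0
```

{"method": "move_arm", "body": {
  "moves": [0,0,0,0.008,0,0.141,0.4,-0.025,0.015,0,0,0,0,0.4,-0.04,0.027,0,0,0,0,0.4,-0.04,0.027,0,0,0,0,0.4,-0.04,0.027,0,0,0,0,0.4,-0.04,0.027,0,0,0,0,0.4,-0.03,0.02,0,0,0,0,0.4,-0.017,0.009,0,0,0,0,0.4,0,0,0,0,0,0,0.4]
}}

```text
clock: 8.25
tcp_pos: [0.5685, 0.1616, 0.2427]
orientation: [-2.312, -2.119, 0.006]
wrist_force: [-0.6, 0.4, -0.3]
finger_gap: 0.0379
gripper_force: 0.0
```

Run:
```python
from h import *
from plant import *
s=state();p=binp(-.005,0);go(*p,.25,BA-np.pi/2,s)
c=read_camera("wrist");T=wristT(s,c);print(proj(c,[*p,.175],T),proj(c,[*binp(-.005,.06),.175],T))
t=read_camera("top")
im=np.hstack([c["pixels"][:,:,::-1],cv2.resize(t["pixels"][130:270,90:250,::-1],(480,420))])
cv2.imwrite("pics/t2.png",cv2.resize(im,(800,323),interpolation=cv2.INTER_AREA))
```

```text
turn [-0.0062 -0.001  -0.0037] shift [ 0.0029  0.0003 -0.0073]
[277.69741688 226.64788832] [277.23741932 129.96463436]
```

View pics/t2.png

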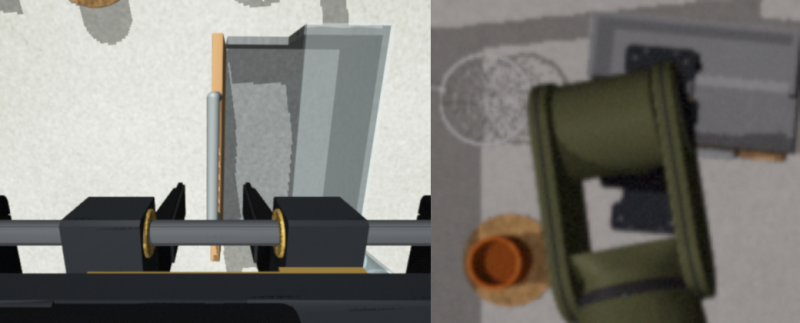

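The bar sits centred between the fingers at px col ~277, as predicted. The ramekin is on the mat. Now I'll descend and grip the bar.

{"method": "move_arm", "body": {
  "moves": [0,0,0.02,-0.006,0,-0.003,0.4,0.003,0,0.03,0,0,0,0.4,0,0,0.014,0,0,0,0.4,0,0,0,0,0,0,0,0,0,0,0,0,0,0,0,0,0,0,0,0,0,0,0,0,0,0,0,0,0,0,0,0,0,0,0],
  "newtons": 15
}}

```text
clock: 9.15
tcp_pos: [0.5683, 0.1672, 0.1811]
orientation: [-2.309, -2.13, -0.005]
wrist_force: [-1.5, 0.4, 3.7]
finger_gap: 0.0093
gripper_force: 15.0
```

Run:
```python
from h import *
th=np.radians(np.arange(0,91,6));x=-.13*np.sin(th)-.005*np.cos(th);z=.13*np.cos(th)-.005*np.sin(th)
print(np.c_[np.diff(x),-np.diff(z)].round(4).tolist())
from plant import *
print(state()["tcp_pos"],binp(-.005,0))
```

```text
[[-0.0136, 0.0012], [-0.0134, 0.0026], [-0.013, 0.004], [-0.0125, 0.0054], [-0.0119, 0.0066], [-0.0111, 0.0079], [-0.0102, 0.009], [-0.0093, 0.01], [-0.0082, 0.0109], [-0.007, 0.0117], [-0.0057, 0.0124], [-0.0044, 0.0129], [-0.003, 0.0133], [-0.0016, 0.0135], [-0.0002, 0.0136]]
[0.56825871 0.16720529 0.18107931] [0.56901721 0.16441452]
```

{"method": "move_arm", "body": {
  "moves": [0,-0.0136,0.0012,0,0,0,0,0,-0.0134,0.0026,0,0,0,0,0,-0.013,0.004,0,0,0,0,0,-0.0125,0.0054,0,0,0,0,0,-0.0119,0.0066,0,0,0,0,0,0,0,0,0,0,0]
}}

```text
clock: 9.75
tcp_pos: [0.5009, 0.1735, 0.1565]
orientation: [-2.305, -2.129, -0.004]
wrist_force: [5.6, 7.8, -12.0]
finger_gap: 0.0092
gripper_force: 14.9
```

{"method": "move_arm", "body": {
  "moves": [0,-0.0105,0.0105,0,0,0,0,-0.001,-0.0102,0.0105,0,0,0,0,0,-0.0093,0.011,0,0,0,0,0,-0.0082,0.0109,0,0,0,0,0,-0.007,0.0117,0,0,0,0,0,0,0,0,0,0,0]
}}

```text
clock: 10.35
tcp_pos: [0.4609, 0.1763, 0.1048]
orientation: [2.305, 2.128, 0.02]
wrist_force: [16.9, 7.1, -10.8]
finger_gap: 0.0097
gripper_force: 14.9
```

{"method": "move_arm", "body": {
  "moves": [0,-0.0035,0.0135,0,0,0,0,-0.001,-0.003,0.014,0,0,0,0,0,-0.002,0.0133,0,0,0,0,0,-0.001,0.0135,0,0,0,0,0,0,0.01,0,0,0,0,0,0,0,0,0,0,0]
}}

```text
clock: 10.95
tcp_pos: [0.4516, 0.1756, 0.0432]
orientation: [2.306, 2.129, 0.014]
wrist_force: [6.9, 2.2, 3.4]
finger_gap: 0.0094
gripper_force: 15.0
```

Run:
```python
from h import *
go(*binp(-.13,.0),.043,BA-np.pi/2)
```

```text
turn [ 0.0083 -0.0041  0.0033] shift [-0.0014 -0.0071  0.0002]
```

{"method": "move_arm", "body": {
  "moves": [0,0,0.002,0,0,0,0,0,0,0.002,0,0,0,0,0,0,0,0,0,0,0]
}}

```text
clock: 11.25
tcp_pos: [0.4517, 0.1756, 0.041]
orientation: [2.306, 2.129, 0.012]
wrist_force: [-0.4, 1.0, 17.2]
finger_gap: 0.0096
gripper_force: 15.0
```

{"method": "move_arm", "body": {
  "moves": [0,0,0,0,0,0,0.25,0,0,0,0,0,0,0.25,0,0,0,0,0,0,0.25,0,0,0,0,0,0,0.25]
}}

```text
clock: 11.65
tcp_pos: [0.4474, 0.1743, 0.0357]
orientation: [-2.307, -2.13, 0.002]
wrist_force: [0.6, -0.2, 0.6]
finger_gap: 0.0234
gripper_force: 0.0
```

{"method": "move_arm", "body": {
  "moves": [0,0,-0.03,0,0,0,0.4,0,0,-0.045,0,0,0,0.6,0,0,-0.045,0,0,0,1,0,0,-0.045,0,0,-0.14,1,0,0,-0.045,0,0,-0.143,1,0,0,0,0,0,-0.143,1,0,0,0,0,0,-0.143,1,0,0,0,0,0,-0.143,1,0,0,0,0,0,-0.143,1,0,0,0,0,0,-0.143,1]
}}

```text
clock: 12.65
tcp_pos: [0.4482, 0.1742, 0.2457]
orientation: [-0.998, -2.977, -0.0]
wrist_force: [1.1, 0.3, -0.1]
finger_gap: 0.0941
gripper_force: 0.0
```

{"method": "move_arm", "body": {
  "moves": [0,0,0,0,0,-0.143,1,0,0,0,0,0,-0.143,1,0,0,0,0,0,-0.143,1,0,0,0,0,0,-0.143,1,-0.035,0,0,0,0,0,1,-0.04,0,0,0,0,0,1,-0.03,0,0,0,0,0,1,0,0,0,0,0,0,1,0,0,0,0,0,0,1]
}}

```text
clock: 13.55
tcp_pos: [0.553, 0.1656, 0.2453]
orientation: [-0.128, -3.136, -0.001]
wrist_force: [-0.6, -1.1, -0.6]
finger_gap: 0.0953
gripper_force: 0.0
```

Run:
```python
from h import *
from plant import *
s=state();go(.56,.164,.25,BA,s)
c=read_camera("wrist");T=wristT(s,c);pickle.dump((c,T),open("w3.pkl","wb"));cv2.imwrite("pics/w3.png",c["pixels"][:,:,::-1])
for x,y,z in [(0,.115,.045),(0,-.115,.045),(-.13,.06,.045),(-.13,-.06,.045)]:print(proj(c,[*binp(x,y),z],T))
print(s["tcp_pos"])
```

```text
turn [ 0.0007 -0.0029  0.0017] shift [-0.0071 -0.0011 -0.0047]
[391.37711898 210.06673037]
[164.20180478 209.85393017]
[342.99266862  73.53128659]
[212.89887265  73.37901466]
[0.55300969 0.16564797 0.24532661]
```

View pics/w3.png

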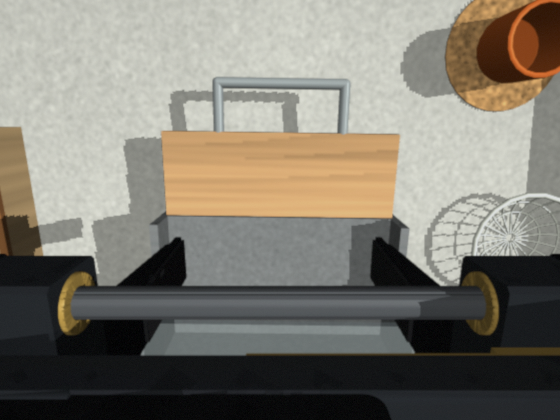

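Hinge edge is at row 217, cols 165–393 (predicted 210), so the bin is ~6.5 mm further in +x. The flap is fully down, and the ramekin on the mat looks good. Next is the rack.

```bash
sed -i 's/BO=np.array(\[.574,.164\])/BO=np.array([.5805,.165])/' h.py
python3 - <<'E'
from h import *
go(*rack(.14,0),.25,RA)
E
```

```text
turn [ 0.0009 -0.0023 -0.0034] shift [-0.0807 -0.3996 -0.0043]
```

{"method": "move_arm", "body": {
  "moves": [-0.006,-0.03,-0.004,0,0,0,1,-0.009,-0.045,0,0,-0.002,-0.003,1,-0.009,-0.045,0,0,0,0,1,-0.009,-0.045,0,0,0,0,1,-0.009,-0.045,0,0,0,0,1,-0.009,-0.045,0,0,0,0,1,-0.009,-0.045,0,0,0,0,1,-0.009,-0.045,0,0,0,0,1,-0.008,-0.04,0,0,0,0,1,-0.004,-0.015,0,0,0,0,0.32]
}}

```text
clock: 14.6
tcp_pos: [0.6019, -0.2417, 0.2502]
orientation: [0.126, 3.137, 0.001]
wrist_force: [-0.9, -0.3, -0.1]
finger_gap: 0.0914
gripper_force: 0.0
```

{"method": "move_arm", "body": {
  "moves": [0,0,0,0,0,0,0.32,0,0,0,0,0,0,0.32,0,0,0,0,0,0,0.32]
}}

```text
clock: 14.9
tcp_pos: [0.6028, -0.2372, 0.2504]
orientation: [0.119, 3.137, 0.003]
wrist_force: [-0.2, 0.6, 0.3]
finger_gap: 0.0686
gripper_force: 0.0
```

Run:
```python
from h import *
from plant import *
s=state();go(*rack(.14,0),.25,RA,s)
c=read_camera("wrist");T=wristT(s,c);pickle.dump((c,T),open("w4.pkl","wb"));cv2.imwrite("pics/w4.png",c["pixels"][:,:,::-1])
for x,y,z in [(0,.124,.051),(0,-.124,.051),(.03,.08,.051),(.03,-.08,.051),(.14,0,.051)]:print(proj(c,[*rack(x,y),z],T))
print(s["tcp_pos"])
```

```text
turn [0.002  0.002  0.0017] shift [ 0.0006 -0.0017  0.0004]
[414.12776495  34.66686345]
[137.14078534  34.2618253 ]
[362.9991936   70.29298186]
[188.42645251  70.07073711]
[275.81030722 188.12893548]
[ 0.60282247 -0.23723861  0.25039444]
```

View pics/w4.png

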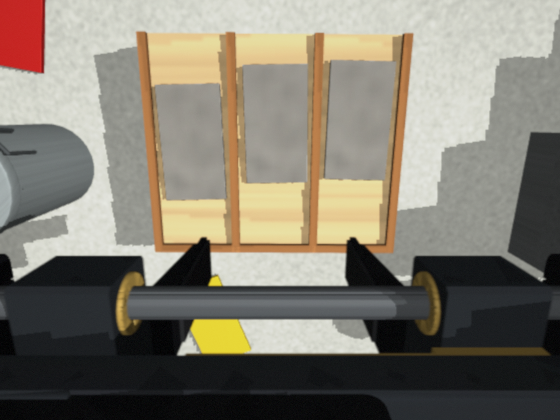

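The three tiles are clear. Front/rear rows are A 84/199 (cols 155–226), B 65/183 (241–309) and C 60/181 (325–395). The rack corners match the prediction within 3 px.

Run:
```python
from h import *
c,T=pickle.load(open("w4.pkl","rb"));t=pickle.load(open("top0.pkl","rb"))
M=np.array([[np.cos(RA),np.sin(RA)],[-np.sin(RA),np.cos(RA)]])
loc=lambda p:(M@(p[:2]-RO)).round(4)
for n,ps in dict(A=[(155,84),(221,84),(165,199),(226,199)],B=[(241,65.5),(309,65.5),(245,183),(308,183)],C=[(331,60.5),(395,60.5),(325,180),(388,181)],rack=[(137,33),(411,34),(156,250),(394,250)]).items():
    print(n,[loc(plane(c,p,.051,T)).tolist() for p in ps])
for a,b in [((544,281),(411,34)),((772,298),(137,33)),((589,263),(363,60.5)),((662,266),(275,65.5)),((738,257),(188,84))]:
    print(tri([ray(c,b,T),ray(t,(95+(a[0]+.5)/8*3-.5,125+(a[1]+.5)/8*3-.5))]))
go(*rack(.19,.08),.13,RA);go(*rack(.19,.0),.13,RA)
```

```text
A [[0.0421, -0.1116], [0.042, -0.0506], [0.1512, -0.111], [0.1511, -0.0499]]
B [[0.026, -0.0317], [0.026, 0.0304], [0.1349, -0.0305], [0.1348, 0.0319]]
C [[0.0217, 0.0503], [0.0216, 0.1087], [0.1318, 0.0486], [0.1327, 0.111]]
rack [[-0.001, -0.124], [-0.0005, 0.1211], [0.2055, -0.1246], [0.2055, 0.123]]
(array([ 0.47133268, -0.10577162,  0.04764566]), np.float64(0.0006294241905315403))
(array([ 0.45306265, -0.34996334,  0.05593937]), np.float64(9.207969646182304e-05))
(array([ 0.49140104, -0.15280746,  0.06103985]), np.float64(7.943375200152955e-05))
(array([ 0.48848117, -0.23116749,  0.05706901]), np.float64(0.0007989965943326589))
(array([ 0.49708231, -0.31594723,  0.04049002]), np.float64(0.0013329181166227592))
turn [0.0018 0.0021 0.0018] shift [-0.0493  0.0784  0.1204]
turn [0.0018 0.0021 0.0018] shift [-0.0493 -0.0016  0.1204]
```

```bash
python3 -c "
from h import *
go(*rack(.17,.08),.08,RA)"
```

```text
turn [0.0018 0.0021 0.0018] shift [-0.0293  0.0784  0.1704]
```

{"method": "move_arm", "body": {
  "moves": [-0.014,0.03,0,0.002,0.002,0.002,0.32,-0.015,0.03,0.03,0,0,0,0.32,0,0.018,0.04,0,0,0,0.32,0,0,0.04,0,0,0,0.32,0,0,0.04,0,0,0,0.32,0,0,0.015,0,0,0,0.32,0,0,0,0,0,0,0.32]
}}

```text
clock: 15.65
tcp_pos: [0.6361, -0.1622, 0.0825]
orientation: [-0.123, -3.134, -0.002]
wrist_force: [0.4, 0.0, 0.2]
finger_gap: 0.0307
gripper_force: 0.0
```

```bash
python3 -c "
from h import *
go(*rack(.17,.08),.07,RA)"
```

```text
turn [ 0.001  -0.0054 -0.0011] shift [-0.002   0.0009  0.0125]
```

Lower until I feel the floor.

{"method": "move_arm", "body": {
  "moves": [0,0.001,0.006,0,0,0,0.32,0,0,0.005,0,0,0,0.32,0,0,0,0,0,0,0.32]
}}

```text
clock: 15.95
tcp_pos: [0.6388, -0.1631, 0.0756]
orientation: [0.125, 3.137, -0.002]
wrist_force: [-0.1, 0.1, -0.6]
finger_gap: 0.0306
gripper_force: 0.0
```

{"method": "move_arm", "body": {
  "moves": [0,0,0.002,0,0,0,0.32,0,0,0,0,0,0,0.32]
}}

```text
clock: 16.15
tcp_pos: [0.6384, -0.1631, 0.0729]
orientation: [0.126, 3.138, -0.001]
wrist_force: [-0.4, 0.1, 0.7]
finger_gap: 0.0305
gripper_force: 0.0
```

{"method": "move_arm", "body": {
  "moves": [0,0,0.002,0,0,0,0.32,0,0,0,0,0,0,0.32]
}}

```text
clock: 16.35
tcp_pos: [0.638, -0.1629, 0.0701]
orientation: [-0.126, -3.139, 0.001]
wrist_force: [-0.1, 0.0, -0.4]
finger_gap: 0.0301
gripper_force: 0.0
```

{"method": "move_arm", "body": {
  "moves": [0,0,0.001,0,0,0,0.32,0.008,0,0,0,0,0,0.32,0.012,0,0,0,0,0,0.32,0.012,0,0,0,0,0,0.32,0.01,0,0,0,0,0,0.32,0,0,0,0,0,0,0.32]
}}

```text
clock: 16.95
tcp_pos: [0.5944, -0.1593, 0.069]
orientation: [-0.126, -3.138, 0.0]
wrist_force: [0.0, -1.1, -0.7]
finger_gap: 0.0304
gripper_force: 0.0
```

{"method": "move_arm", "body": {
  "moves": [0.01,0,0,0,0,0,0.32,0.012,0,0,0,0,0,0.32,0.012,0,0,0,0,0,0.32,0.008,0,0,0,0,0,0.32,0,0,0,0,0,0,0.32]
}}

```text
clock: 17.45
tcp_pos: [0.5529, -0.1559, 0.069]
orientation: [-0.126, -3.138, 0.0]
wrist_force: [-0.3, -0.1, 0.5]
finger_gap: 0.0306
gripper_force: 0.0
```

```bash
python3 -c "
from h import *
go(*rack(.08,.08),.07,RA)"
```

```text
turn [-0.0003 -0.0012 -0.0026] shift [ 0.0045  0.0011 -0.001 ]
```

{"method": "move_arm", "body": {
  "moves": [0.005,0,0,0,0,0,0.32,0,0,0,0,0,0,0.32,-0.005,0,-0.02,0,0,0,0.32,0,0,-0.04,0,0,0,1,0.02,0,-0.04,0,0,0,1,0.04,0,0,0,0,0,1,0.04,0,0,0,0,0,1,0,0,0,0,0,0,1,0,0,0,0,0,0,1]
}}

```text
clock: 18.35
tcp_pos: [0.4544, -0.1481, 0.1694]
orientation: [0.126, 3.138, -0.001]
wrist_force: [0.7, -0.7, -0.5]
finger_gap: 0.0732
gripper_force: 0.0
```

```bash
cat > snap.py <<'E'
import sys
from h import *
from plant import *
s=state();c=read_camera("wrist");T=wristT(s,c);n=sys.argv[1]
pickle.dump((c,T),open(n+".pkl","wb"));cv2.imwrite("pics/"+n+".png",c["pixels"][:,:,::-1]);print(s["tcp_pos"])
E
python3 snap.py w5
python3 - <<'E'
from h import *
c,T=pickle.load(open("w5.pkl","rb"))
for x,y in [(-.04,.05),(-.04,.11),(0,.05),(0,.11),(-.025,.08)]: print(x,y,proj(c,[*rack(x,y),.051],T))
go(*rack(-.025,.08),.072,RA)
E
```

```text
[ 0.45442833 -0.14810767  0.16943008]
-0.04 0.05 [239.46915658 176.49495757]
-0.04 0.11 [318.80273411 176.24511236]
0 0.05 [241.01773131 227.02405941]
0 0.11 [317.50687243 226.8040246 ]
-0.025 0.08 [279.1761578  195.75854401]
turn [-0.0009  0.0013 -0.0024] shift [0.0116 0.0011 0.0977]
```

View pics/w5.png

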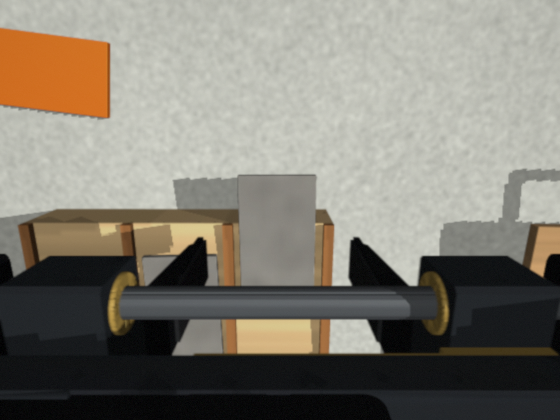

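Tile C's front edge is at row 175, cols 238–316, so it overhangs 40 mm as planned. Gripping it now.

{"method": "move_arm", "body": {
  "moves": [0.012,0,0.03,0,0,-0.002,1,0,0,0.04,0,0,0,1,0,0,0.025,0,0,0,1,0,0,0.01,0,0,0,1,0,0,0,0,0,0,1]
}}

```text
clock: 18.9
tcp_pos: [0.4426, -0.147, 0.063]
orientation: [-0.122, -3.136, -0.001]
wrist_force: [-0.2, 1.3, -0.7]
finger_gap: 0.0951
gripper_force: 0.0
```

```bash
python3 -c "
from h import *
go(*rack(-.025,.08),.065,RA)"
```

```text
turn [ 0.0006 -0.003   0.    ] shift [-0.0011  0.0008 -0.002 ]
```

{"method": "move_arm", "body": {
  "moves": [0,0,-0.002,0,-0.002,0,1,0,0,0,0,0,0,0.4,0,0,0,0,0,0,0.4,0,0,0,0,0,0,0.4,0,0,0,0,0,0,0.4,0,0,0,0,0,0,0.4,0,0,0,0,0,0,0.4],
  "newtons": 40
}}

```text
clock: 19.6
tcp_pos: [0.4427, -0.1473, 0.0665]
orientation: [0.122, 3.137, -0.001]
wrist_force: [-0.6, 0.4, 0.7]
finger_gap: 0.0593
gripper_force: 40.0
```

{"method": "move_arm", "body": {
  "moves": [0,0,-0.005,0,0,0,0.4,0,0,-0.01,0,0,0,0.4,0,0,-0.02,0,0,0,0.4,0,0,-0.03,0,0,0,0.4,0.01,0,-0.025,0,0,0,0.4,0.01,0,0,0,0,0,0.4,0,0,0,0,0,0,0.4]
}}

```text
clock: 20.3
tcp_pos: [0.4219, -0.1455, 0.1565]
orientation: [0.123, 3.136, -0.002]
wrist_force: [0.4, 0.8, -1.3]
finger_gap: 0.0592
gripper_force: 40.0
```

```bash
python3 snap.py w6;python3 - <<'E'
from h import *
go(*binp(-.07,.072),.15,BA)
c,T=pickle.load(open("w6.pkl","rb"))
im=c["pixels"][:,:,::-1]
cv2.imwrite("pics/w6c.png",im[120:320,150:410])
E
```

```text
[ 0.42189261 -0.14552274  0.15653916]
turn [-0.0002  0.0014  0.0048] shift [-0.0625  0.3944  0.0055]
```

View pics/w6c.png

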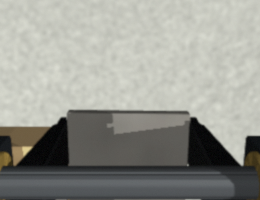

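{"method": "move_arm", "body": {
  "moves": [-0.004,0.025,0,0,0,0,0.4,-0.006,0.04,0,0,0,0.002,0.4,-0.007,0.045,0,0,0,0,0.4,-0.007,0.045,0,0,0,0,0.4,-0.007,0.045,0,0,0,0,0.4,-0.007,0.045,0,0,0,0,0.4,-0.007,0.045,0,0,0,0,0.4,-0.007,0.045,0,0,0,0,0.4,-0.006,0.035,0,0,0,0,0.4,-0.004,0.02,0,0,0,0,0.4]
}}

```text
clock: 21.35
tcp_pos: [0.5146, 0.2407, 0.1538]
orientation: [-0.122, -3.138, 0.002]
wrist_force: [-0.0, 0.2, -0.1]
finger_gap: 0.0591
gripper_force: 40.0
```

{"method": "move_arm", "body": {
  "moves": [0,0.004,0,0,0,0.003,0.4,0,0,0,0,0,0,0.4]
}}

```text
clock: 21.55
tcp_pos: [0.5148, 0.2422, 0.1543]
orientation: [-0.128, -3.138, 0.003]
wrist_force: [-0.6, -0.3, -1.0]
finger_gap: 0.0592
gripper_force: 40.0
```

```bash
python3 -c "
from h import *
go(*binp(-.07,.072),.09,BA)"
```

```text
turn [-0.0021 -0.0009  0.0012] shift [-0.0019  0.0005  0.0643]
```

{"method": "move_arm", "body": {
  "moves": [0,0,0.025,0,0,0,0.4,-0.002,0,0.035,0,0,0,0.4,-0.005,0,0.005,0,0,0,0.4,-0.015,0,0,0,0,0,0.4,-0.02,0,0,0,0,0,0.4,-0.01,0,0.005,0,0,0,0.4,0,0,0.01,0,0,0,0.4,0,0,0,0,0,0,0.4]
}}

```text
clock: 22.35
tcp_pos: [0.566, 0.237, 0.0741]
orientation: [-0.131, -3.137, 0.003]
wrist_force: [-1.2, -0.2, -1.2]
finger_gap: 0.0595
gripper_force: 40.0
```

```bash
python3 -c "
from h import *
go(*binp(-.02,.072),.068,BA)"
```

```text
turn [-0.0021 -0.002  -0.0006] shift [-0.0004  0.0015  0.0061]
```

{"method": "move_arm", "body": {
  "moves": [0,0,0.003,0,0,0,0.4,0,0,0.002,0,0,0,0.4,0,0,0,0,0,0,0.4]
}}

```text
clock: 22.65
tcp_pos: [0.567, 0.2379, 0.0709]
orientation: [0.129, 3.138, -0.001]
wrist_force: [-0.3, 0.6, -1.4]
finger_gap: 0.0596
gripper_force: 40.0
```

{"method": "move_arm", "body": {
  "moves": [0,0,0.001,0,0,0,0.4,0,0,0.001,0,0,0,0.4,0,0,0,0,0,0,0.4]
}}

```text
clock: 22.95
tcp_pos: [0.5676, 0.2379, 0.0693]
orientation: [0.13, 3.137, -0.001]
wrist_force: [-0.1, 0.5, -0.9]
finger_gap: 0.0597
gripper_force: 40.0
```

{"method": "move_arm", "body": {
  "moves": [0,0,0.001,0,0,0,0.4,0,0,0,0,0,0,0.8,0,0,0,0,0,0,0.8,0,0,0,0,0,0,0.8,0,0,-0.02,0,0,0,0.8,0.01,0,-0.02,0,0,0,0.32,0.03,0,-0.03,0,0,0,0.32,0,0,-0.03,0,0,0,0.32,0,0,0,0,0,0,0.32,0,0,0,0,0,0,0.32]
}}

```text
clock: 23.95
tcp_pos: [0.5282, 0.2415, 0.1692]
orientation: [0.13, 3.135, 0.0]
wrist_force: [0.9, 0.4, -0.5]
finger_gap: 0.0415
gripper_force: 0.0
```

```bash
python3 snap.py w7
python3 - <<'E'
from h import *
c,T=pickle.load(open("w7.pkl","rb"))
for x,y in [(-.035,.042),(-.035,.102),(0,.115),(-.02,.072)]: print(x,y,proj(c,[*binp(x,y),.051 if y!=.115 else .045],T))
go(*binp(-.06,.072),.072,BA)
E
```

```text
[0.52819422 0.24145541 0.16916568]
-0.035 0.042 [239.99353172 237.70156982]
-0.035 0.102 [315.93055036 237.66794595]
0 0.115 [329.69793204 275.14074976]
-0.02 0.072 [277.96913164 255.42323453]
turn [-0.0008  0.0017  0.    ] shift [0.0009 0.0006 0.0957]
```

View pics/w7.png

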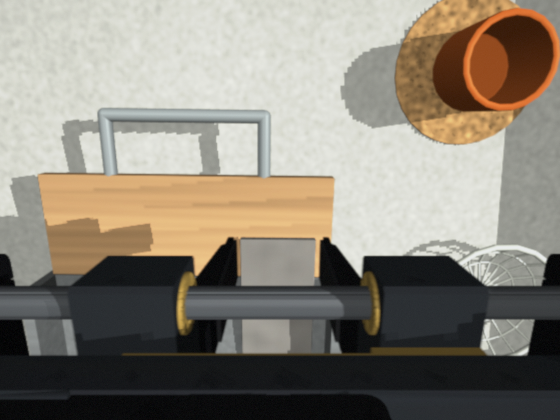

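Tile C rests exactly as predicted (front edge at row 239, cols 240–316). Now to push it in.

{"method": "move_arm", "body": {
  "moves": [0.001,0,0.04,0,0,0,0.32,0,0,0.04,0,0,0,0.32,0,0,0.012,0,0,0,0.32,0,0,0.005,0,0,0,0.32,0,0,0,0,0,0,0.32,0,0,0,0,0,0,0.32]
}}

```text
clock: 24.6
tcp_pos: [0.5282, 0.2417, 0.073]
orientation: [0.13, 3.134, 0.001]
wrist_force: [1.0, 0.1, -0.4]
finger_gap: 0.0307
gripper_force: 0.0
```

```bash
python3 -c "
from h import *
go(*binp(-.00,.072),.0685,BA)"
```

```text
turn [0.0006 0.0047 0.0001] shift [-0.0585 -0.0001  0.0045]
```

{"method": "move_arm", "body": {
  "moves": [0,0,0.003,0,0.003,0,0.32,0,0,0.002,0,0,0,0.32,0,0,0,0,0,0,0.32]
}}

```text
clock: 24.9
tcp_pos: [0.5277, 0.2416, 0.0673]
orientation: [0.13, 3.138, 0.001]
wrist_force: [1.3, -0.0, 2.9]
finger_gap: 0.0302
gripper_force: 1.0
```

{"method": "move_arm", "body": {
  "moves": [-0.008,0,0,0,0,0,0.32,-0.01,0,0,0,0,0,0.32,-0.01,0,0,0,0,0,0.32,-0.01,0,0,0,0,0,0.32,-0.01,0,0,0,0,0,0.32,-0.008,0,0,0,0,0,0.32,-0.003,0,0,0,0,0,0.32,0,0,0,0,0,0,0.32]
}}

```text
clock: 25.7
tcp_pos: [0.5857, 0.2366, 0.0673]
orientation: [-0.13, -3.137, 0.0]
wrist_force: [-2.3, -1.5, 6.2]
finger_gap: 0.0307
gripper_force: 3.0
```

```bash
python3 -c "
from h import *
go(*binp(-.00,.072),.0685,BA)"
```

```text
turn [-0.0003 -0.0022 -0.    ] shift [-0.0008  0.0002 -0.0012]
```

{"method": "move_arm", "body": {
  "moves": [-0.002,0,0,0,0,0,0.32,0,0,0,0,0,0,0.32,0.003,0,-0.02,0,0,0,0.32,0.02,0,-0.03,0,0,0,0.32,0.02,0,-0.03,0,0,0,0.32,0,0,-0.03,0,0,0,0.32,0,0,-0.01,0,0,0,0.32,0,0,0,0,0,0,0.32]
}}

```text
clock: 26.5
tcp_pos: [0.5461, 0.2402, 0.1882]
orientation: [0.13, 3.136, 0.001]
wrist_force: [0.2, -0.2, 0.3]
finger_gap: 0.0307
gripper_force: 0.0
```

```bash
python3 snap.py w8; python3 -c "
from h import *
go(*rack(.172,.0),.18,RA)"
```

```text
[0.54609047 0.24017295 0.18824756]
turn [-0.0003 -0.0003 -0.0055] shift [-0.1258 -0.4728  0.0061]
```

View pics/w8.png

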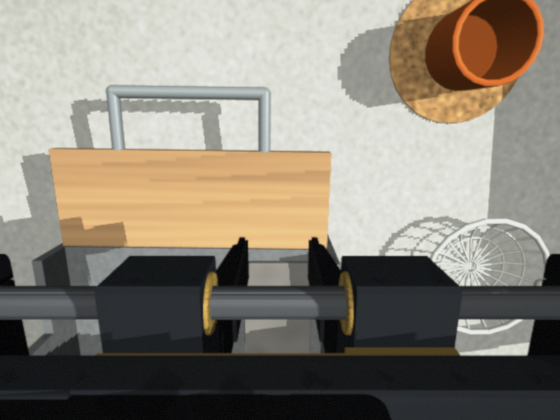

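Tile C is inside: its front is at row 262 against the flap edge at 247. On to tile B.

{"method": "move_arm", "body": {
  "moves": [-0.006,-0.025,0,0,0,-0.005,0.32,-0.01,-0.04,0,0,0,0,0.32,-0.012,-0.045,0,0,0,0,0.32,-0.012,-0.045,0,0,0,0,0.32,-0.012,-0.045,0,0,0,0,0.32,-0.012,-0.045,0,0,0,0,0.32,-0.012,-0.045,0,0,0,0,0.32,-0.012,-0.045,0,0,0,0,0.32,-0.012,-0.045,0,0,0,0,0.32,-0.012,-0.045,0,0,0,0,0.32]
}}

```text
clock: 27.55
tcp_pos: [0.6224, -0.1944, 0.1829]
orientation: [-0.123, -3.134, -0.002]
wrist_force: [0.5, -0.6, -0.4]
finger_gap: 0.0305
gripper_force: 0.0
```

{"method": "move_arm", "body": {
  "moves": [-0.009,-0.033,0,0,0,0,0.32,-0.005,-0.015,0,0,0,0,0.32,0,0,0,0,0,0,0.32,0,0,0,0,0,0,0.32]
}}

```text
clock: 27.95
tcp_pos: [0.633, -0.2405, 0.1846]
orientation: [-0.122, -3.136, -0.002]
wrist_force: [-0.3, -0.4, 0.4]
finger_gap: 0.0302
gripper_force: 0.0
```

```bash
python3 -c "
from h import *
go(*rack(.172,.0),.069,RA)"
```

```text
turn [ 0.0012 -0.0035 -0.0002] shift [-0.001  -0.0008  0.1156]
```

{"method": "move_arm", "body": {
  "moves": [0,0,0.03,0,-0.002,0,0.32,-0.001,-0.001,0.04,0,0,0,0.32,0,0,0.03,0,0,0,0.32,0,0,0.01,0,0,0,0.32,0,0,0,0,0,0,0.32,0,0,0,0,0,0,0.32]
}}

```text
clock: 28.55
tcp_pos: [0.6356, -0.2422, 0.078]
orientation: [0.12, 3.136, -0.002]
wrist_force: [0.7, 0.3, 0.8]
finger_gap: 0.0306
gripper_force: 0.0
```

```bash
python3 -c "
from h import *
go(*rack(.172,.0),.069,RA)"
```

```text
turn [-0.0013  0.0031  0.0008] shift [0.0016 0.0008 0.009 ]
```

{"method": "move_arm", "body": {
  "moves": [0,0.001,0.006,0,0.002,0,0.32,0,0,0.003,0,0,0,0.32,0,0,0,0,0,0,0.32]
}}

```text
clock: 28.85
tcp_pos: [0.6347, -0.2417, 0.0676]
orientation: [-0.122, -3.139, 0.001]
wrist_force: [0.3, 0.2, 0.9]
finger_gap: 0.0304
gripper_force: 0.0
```

```bash
python3 -c "
from h import *
go(*rack(.08,.0),.069,RA)"
```

```text
turn [-0.0007 -0.0006 -0.0003] shift [ 0.0928  0.0004 -0.0014]
```

{"method": "move_arm", "body": {
  "moves": [0.01,0,-0.001,0,0,0,0.32,0.012,0,0,0,0,0,0.32,0.012,0,0,0,0,0,0.32,0.012,0,0,0,0,0,0.32,0.012,0,0,0,0,0,0.32,0.012,0,0,0,0,0,0.32,0.011,0,0,0,0,0,0.32,0.008,0,0,0,0,0,0.32,0.004,0,0,0,0,0,0.32,0,0,0,0,0,0,0.32]
}}

```text
clock: 29.85
tcp_pos: [0.5413, -0.2344, 0.0683]
orientation: [-0.123, -3.138, 0.0]
wrist_force: [1.2, -0.1, -1.6]
finger_gap: 0.0304
gripper_force: 0.0
```

{"method": "move_arm", "body": {
  "moves": [-0.005,0,-0.02,0,0,0,0.32,0,0,-0.04,0,0,0,1,0.02,0,-0.04,0,0,0,1,0.04,0,0,0,0,0,1,0.04,0,0,0,0,0,1,0.005,0,0,0,0,0,1,0,0,0,0,0,0,1,0,0,0,0,0,0,1]
}}

```text
clock: 30.65
tcp_pos: [0.4432, -0.227, 0.1689]
orientation: [0.122, 3.139, -0.001]
wrist_force: [-0.5, -0.6, 0.7]
finger_gap: 0.0811
gripper_force: 0.0
```

```bash
python3 snap.py w9
cat > tilefront.py <<'E'
# grey-tile front edge in the wrist picture: rows/cols of a dark-grey run near the middle
import sys
from h import *
c,T=pickle.load(open(sys.argv[1]+".pkl","rb")); y=float(sys.argv[2])
g=c["pixels"].astype(int).mean(2)
q=proj(c,[*rack(-.04,y),.051],T).round(1);print("pred",q, "width", proj(c,[*rack(-.03,y-.03),.051],T)[0].round(1),proj(c,[*rack(-.03,y+.03),.051],T)[0].round(1))
u=int(q[0]);col=g[int(q[1])-25:int(q[1])+15,u-15:u+16].mean(1);k=np.diff(col).argmin();print("front row",int(q[1])-25+k+.5,np.diff(col).min().round(1))
r=int(q[1])+8;row=g[r:r+8,u-60:u+60].mean(0);d=np.diff(row);print("left",u-60+d[:60].argmin()+.5,"right",u-60+60+d[60:].argmax()+.5)
E
python3 tilefront.py w5 .08; python3 tilefront.py w9 0; python3 -c "
from h import *
go(*rack(-.025,0),.065,RA)"
```

```text
[ 0.44322733 -0.2269864   0.16886169]
pred [279.1 176.4] width 239.9 318.5
front row 174.5 -38.9
left 236.5 right 315.5
pred [278.6 183.2] width 239.4 317.8
front row 178.5 -45.0
left 239.5 right 318.5
turn [-0.0008 -0.0002  0.0001] shift [0.0059 0.0004 0.1038]
```

{"method": "move_arm", "body": {
  "moves": [0.008,0,0.03,0,0,0,1,0,0,0.04,0,0,0,1,0,0,0.025,0,0,0,1,0,0,0.009,0,0,0,1,0,0,0,0,0,0,1,0,0,0,0,0,0,1]
}}

```text
clock: 31.3
tcp_pos: [0.4356, -0.2267, 0.0657]
orientation: [0.121, 3.139, -0.002]
wrist_force: [0.1, 0.1, 0.1]
finger_gap: 0.0952
gripper_force: 0.0
```

{"method": "move_arm", "body": {
  "moves": [0,0,0,0,0,0,0.4,0,0,0,0,0,0,0.4,0,0,0,0,0,0,0.4,0,0,0,0,0,0,0.4,0,0,0,0,0,0,0.4,0,0,0,0,0,0,0.4]
}}

```text
clock: 31.9
tcp_pos: [0.4343, -0.2261, 0.0647]
orientation: [-0.122, -3.138, 0.001]
wrist_force: [-0.5, 1.0, 0.9]
finger_gap: 0.0592
gripper_force: 40.0
```

{"method": "move_arm", "body": {
  "moves": [0,0,-0.005,0,0,0,0.4,0,0,-0.01,0,0,0,0.4,0,0,-0.02,0,0,0,0.4,0,0,-0.03,0,0,0,0.4,0.01,0,-0.025,0,0,0,0.4,0.01,0,0,0,0,0,0.4,0,0,0,0,0,0,0.4]
}}

```text
clock: 32.6
tcp_pos: [0.4136, -0.2244, 0.1547]
orientation: [-0.123, -3.139, 0.002]
wrist_force: [0.6, -0.5, -2.0]
finger_gap: 0.0589
gripper_force: 40.0
```

```bash
python3 -c "
from h import *
go(*binp(-.07,0),.15,BA)"
```

```text
turn [-0.001  -0.0004  0.0046] shift [-0.064   0.4019  0.0047]
```

{"method": "move_arm", "body": {
  "moves": [-0.004,0.025,0,0,0,0,0.4,-0.006,0.04,0,0,0,0.004,0.4,-0.007,0.045,0,0,0,0,0.4,-0.007,0.045,0,0,0,0,0.4,-0.007,0.045,0,0,0,0,0.4,-0.007,0.045,0,0,0,0,0.4,-0.007,0.045,0,0,0,0,0.4,-0.007,0.045,0,0,0,0,0.4,-0.007,0.04,0,0,0,0,0.4,-0.005,0.024,0,0,0,0,0.4]
}}

```text
clock: 33.6
tcp_pos: [0.5095, 0.1706, 0.1519]
orientation: [-0.125, -3.135, 0.001]
wrist_force: [0.2, 0.1, -1.8]
finger_gap: 0.0592
gripper_force: 40.0
```

{"method": "move_arm", "body": {
  "moves": [0,0.003,0,0,0,0,0.4,0,0,0,0,0,0,0.4]
}}

```text
clock: 33.8
tcp_pos: [0.5097, 0.171, 0.1523]
orientation: [-0.126, -3.135, 0.003]
wrist_force: [-0.7, 0.3, -0.9]
finger_gap: 0.0592
gripper_force: 40.0
```

```bash
python3 -c "
from h import *
go(*binp(-.07,0),.09,BA)"
```

```text
turn [-0.0019 -0.0042  0.0025] shift [-0.0011 -0.0001  0.0623]
```

{"method": "move_arm", "body": {
  "moves": [0,0,0.025,0,-0.003,0.002,0.4,-0.001,0,0.035,0,0,0,0.4,-0.005,0,0.005,0,0,0,0.4,-0.015,0,0,0,0,0,0.4,-0.02,0,0,0,0,0,0.4,-0.01,0,0.005,0,0,0,0.4,0,0,0.01,0,0,0,0.4,0,0,0,0,0,0,0.4]
}}

```text
clock: 34.6
tcp_pos: [0.56, 0.1659, 0.0722]
orientation: [-0.133, -3.137, 0.003]
wrist_force: [-0.5, -0.2, -1.3]
finger_gap: 0.0594
gripper_force: 40.0
```

```bash
python3 -c "
from h import *
go(*binp(-.02,.0),.068,BA)"
```

```text
turn [-0.0017 -0.0022 -0.0016] shift [-0.0005  0.0008  0.0042]
```

Lower and release, then back off, close to 0.32 and come down for the push.

{"method": "move_arm", "body": {
  "moves": [0,0,0.002,0,0,0,0.4,0,0,0.002,0,0,0,0.4,0,0,0,0,0,0,0.4]
}}

```text
clock: 34.9
tcp_pos: [0.5611, 0.1668, 0.0701]
orientation: [0.131, 3.137, -0.001]
wrist_force: [0.5, 0.4, -1.5]
finger_gap: 0.0593
gripper_force: 40.0
```

{"method": "move_arm", "body": {
  "moves": [0,0,0,0,0,0,0.8,0,0,0,0,0,0,0.8,0,0,0,0,0,0,0.8,0,0,-0.02,0,0,0,0.8,0.01,0,-0.02,0,0,0,0.32,0.03,0,-0.01,0,0,0,0.32,0,0,0,0,0,0,0.32,0,0,0,0,0,0,0.32]
}}

```text
clock: 35.7
tcp_pos: [0.5219, 0.1702, 0.1207]
orientation: [0.131, 3.135, -0.001]
wrist_force: [0.5, 0.5, -0.7]
finger_gap: 0.0494
gripper_force: 0.0
```

```bash
python3 -c "
from h import *
go(*binp(-.063,.0),.068,BA)"
```

```text
turn [-0.0002  0.0035 -0.0004] shift [ 0.0041 -0.0003  0.0527]
```

{"method": "move_arm", "body": {
  "moves": [0.002,0,0,0,0,0,0.32,0,0,0.02,0,0.002,0,0.32,0,0,0.02,0,0,0,0.32,0,0,0.009,0,0,0,0.32,0,0,0.003,0,0,0,0.32,0,0,0,0,0,0,0.32]
}}

```text
clock: 36.3
tcp_pos: [0.5199, 0.1701, 0.068]
orientation: [-0.132, -3.138, 0.001]
wrist_force: [0.3, -0.2, 0.1]
finger_gap: 0.0302
gripper_force: 0.0
```

```bash
python3 -c "
from h import *
go(*binp(.002,.0),.0675,BA)"
```

```text
turn [-0.0009 -0.0009 -0.001 ] shift [-0.0628 -0.      0.0005]
```

{"method": "move_arm", "body": {
  "moves": [-0.01,0,0,0,0,0,0.32,-0.01,0,0,0,0,0,0.32,-0.01,0,0,0,0,0,0.32,-0.01,0,0,0,0,0,0.32,-0.01,0,0,0,0,0,0.32,-0.008,0,0,0,0,0,0.32,-0.005,0,0,0,0,0,0.32,0,0,0,0,0,0,0.32]
}}

```text
clock: 37.1
tcp_pos: [0.5834, 0.1648, 0.0683]
orientation: [0.132, 3.138, -0.001]
wrist_force: [-0.2, -0.3, -0.1]
finger_gap: 0.0304
gripper_force: 0.0
```

{"method": "move_arm", "body": {
  "moves": [0.003,0,-0.02,0,0,0,0.32,0.02,0,-0.03,0,0,0,0.32,0.02,0,-0.03,0,0,0,0.32,0,0,-0.03,0,0,0,0.32,0,0,-0.01,0,0,0,0.32,0,0,0,0,0,0,0.32]
}}

```text
clock: 37.7
tcp_pos: [0.5408, 0.1689, 0.1903]
orientation: [0.131, 3.135, 0.001]
wrist_force: [0.7, -0.9, -0.6]
finger_gap: 0.0302
gripper_force: 0.0
```

```bash
python3 snap.py w10
python3 - <<'E'
from h import *
go(*rack(.185,-.08),.18,RA)
c,T=pickle.load(open("w10.pkl","rb"));g=c["pixels"].astype(int)
u,_=proj(c,[*binp(0,0),.045],T)
print([(x,proj(c,[*binp(x,0),.05],T)[1].round()) for x in (0,.012)])
for r in range(225,285,3):print(r,g[r,int(u)-15:int(u)+15].mean(0).round())
E
```

```text
[0.54081823 0.1688656  0.1903078 ]
turn [-0.0003  0.0009 -0.0063] shift [-0.1385 -0.4814  0.0082]
[(0, np.float64(247.0)), (0.012, np.float64(260.0))]
225 [232. 191. 132.]
228 [235. 194. 134.]
231 [236. 198. 136.]
234 [235. 195. 136.]
237 [233. 191. 133.]
240 [236. 197. 136.]
243 [234. 194. 134.]
246 [123. 120. 112.]
249 [143. 147. 146.]
252 [142. 146. 145.]
255 [140. 145. 143.]
258 [140. 145. 143.]
261 [129. 132. 131.]
264 [124. 121. 115.]
267 [156. 153. 145.]
270 [153. 149. 142.]
273 [152. 149. 142.]
276 [152. 149. 141.]
279 [152. 149. 142.]
282 [153. 150. 142.]
```

B is in. Now A.

{"method": "move_arm", "body": {
  "moves": [-0.006,-0.025,0,0,0,-0.006,0.32,-0.01,-0.04,0,0,0,0,0.32,-0.012,-0.045,0,0,0,0,0.32,-0.012,-0.045,0,0,0,0,0.32,-0.012,-0.045,0,0,0,0,0.32,-0.012,-0.045,0,0,0,0,0.32,-0.012,-0.045,0,0,0,0,0.32,-0.012,-0.045,0,0,0,0,0.32,-0.012,-0.045,0,0,0,0,0.32,-0.012,-0.045,0,0,0,0,0.32]
}}

```text
clock: 38.75
tcp_pos: [0.6172, -0.2655, 0.185]
orientation: [-0.123, -3.135, -0.002]
wrist_force: [0.3, 0.8, 0.2]
finger_gap: 0.0301
gripper_force: 0.0
```

{"method": "move_arm", "body": {
  "moves": [-0.011,-0.038,0,0,0,0,0.32,-0.006,-0.018,0,0,0,0,0.32,0,0,0,0,0,0,0.32,0,0,0,0,0,0,0.32]
}}

```text
clock: 39.15
tcp_pos: [0.6299, -0.3206, 0.1855]
orientation: [-0.123, -3.136, -0.003]
wrist_force: [-1.2, 0.3, 0.8]
finger_gap: 0.0299
gripper_force: 0.0
```

```bash
python3 -c "
from h import *
go(*rack(.177,-.08),.069,RA)"
```

```text
turn [ 0.0018 -0.0037 -0.0011] shift [-0.003  -0.0006  0.1165]
```

{"method": "move_arm", "body": {
  "moves": [-0.003,0,0.03,0,-0.002,0,0.32,0,-0.001,0.04,0,0,0,0.32,0,0,0.03,0,0,0,0.32,0,0,0.008,0,0,0,0.32,0,0,0,0,0,0,0.32,0,0,0,0,0,0,0.32]
}}

```text
clock: 39.75
tcp_pos: [0.6348, -0.3221, 0.0823]
orientation: [0.121, 3.135, -0.003]
wrist_force: [0.4, -1.0, 0.2]
finger_gap: 0.0303
gripper_force: 0.0
```

```bash
python3 -c "
from h import *
go(*rack(.177,-.08),.069,RA)"
```

```text
turn [-0.0016  0.0041  0.0005] shift [0.0021 0.0005 0.0133]
```

{"method": "move_arm", "body": {
  "moves": [0.002,0,0.006,0,0.002,0,0.32,0,0,0.005,0,0,0,0.32,0,0,0.002,0,0,0,0.32,0,0,0,0,0,0,0.32]
}}

```text
clock: 40.15
tcp_pos: [0.6318, -0.3222, 0.0676]
orientation: [0.122, 3.139, -0.001]
wrist_force: [-0.7, 0.3, 0.4]
finger_gap: 0.0304
gripper_force: 0.0
```

```bash
python3 -c "
from h import *
go(*rack(.082,-.08),.0685,RA)"
```

```text
turn [-0.0006  0.0002 -0.0004] shift [ 0.0941  0.0008 -0.0009]
```

{"method": "move_arm", "body": {
  "moves": [0.01,0,-0.001,0,0,0,0.32,0.012,0,0,0,0,0,0.32,0.012,0,0,0,0,0,0.32,0.012,0,0,0,0,0,0.32,0.012,0,0,0,0,0,0.32,0.012,0,0,0,0,0,0.32,0.012,0,0,0,0,0,0.32,0.008,0,0,0,0,0,0.32,0.004,0,0,0,0,0,0.32,0,0,0,0,0,0,0.32]
}}

```text
clock: 41.15
tcp_pos: [0.5374, -0.3147, 0.0683]
orientation: [-0.123, -3.138, 0.0]
wrist_force: [-0.6, -0.2, 0.2]
finger_gap: 0.0304
gripper_force: 0.0
```

{"method": "move_arm", "body": {
  "moves": [-0.005,0,-0.02,0,0,0,0.32,0,0,-0.04,0,0,0,1,0.02,0,-0.04,0,0,0,1,0.04,0,0,0,0,0,1,0.04,0,0,0,0,0,1,0.005,0,0,0,0,0,1,0,0,0,0,0,0,1,0,0,0,0,0,0,1]
}}

```text
clock: 41.95
tcp_pos: [0.4393, -0.3073, 0.1687]
orientation: [0.122, 3.138, -0.001]
wrist_force: [-0.2, -0.5, 0.2]
finger_gap: 0.0809
gripper_force: 0.0
```

```bash
python3 snap.py w11; python3 tilefront.py w11 -.08; python3 -c "
from h import *
go(*rack(-.027,-.08),.065,RA)"
```

```text
[ 0.43932479 -0.30731994  0.16874837]
pred [279.1 180.1] width 239.8 318.4
front row 178.5 -44.6
left 239.5 right 318.5
turn [-0.0008  0.0006  0.0002] shift [0.0102 0.0009 0.1037]
```

{"method": "move_arm", "body": {
  "moves": [0.009,0,0.03,0,0,0,1,0,0,0.04,0,0,0,1,0,0,0.025,0,0,0,1,0,0,0.009,0,0,0,1,0,0,0,0,0,0,1,0,0,0,0,0,0,1]
}}

```text
clock: 42.6
tcp_pos: [0.4307, -0.3071, 0.0658]
orientation: [0.121, 3.138, -0.003]
wrist_force: [-0.1, 0.2, 0.7]
finger_gap: 0.0949
gripper_force: 0.0
```

{"method": "move_arm", "body": {
  "moves": [0,0,0,0,0,0,0.4,0,0,0,0,0,0,0.4,0,0,0,0,0,0,0.4,0,0,0,0,0,0,0.4,0,0,0,0,0,0,0.4,0,0,0,0,0,0,0.4]
}}

```text
clock: 43.2
tcp_pos: [0.4295, -0.3064, 0.0647]
orientation: [0.122, 3.139, -0.001]
wrist_force: [-0.2, 0.4, 1.5]
finger_gap: 0.0593
gripper_force: 40.0
```

{"method": "move_arm", "body": {
  "moves": [0,0,-0.005,0,0,0,0.4,0,0,-0.01,0,0,0,0.4,0,0,-0.02,0,0,0,0.4,0,0,-0.03,0,0,0,0.4,0.01,0,-0.025,0,0,0,0.4,0.01,0,0,0,0,0,0.4,0,0,0,0,0,0,0.4]
}}

```text
clock: 43.9
tcp_pos: [0.4088, -0.3047, 0.1547]
orientation: [0.123, 3.139, -0.002]
wrist_force: [-0.2, -0.3, -2.4]
finger_gap: 0.0597
gripper_force: 40.0
```

```bash
python3 -c "
from h import *
go(*binp(-.07,-.072),.15,BA)"
```

```text
turn [-0.0011  0.0006  0.0045] shift [-0.0622  0.4104  0.0047]
```

{"method": "move_arm", "body": {
  "moves": [-0.004,0.03,0,0,0,0,0.4,-0.006,0.042,0,0,0,0.004,0.4,-0.007,0.045,0,0,0,0,0.4,-0.007,0.045,0,0,0,0,0.4,-0.007,0.045,0,0,0,0,0.4,-0.007,0.045,0,0,0,0,0.4,-0.007,0.045,0,0,0,0,0.4,-0.007,0.045,0,0,0,0,0.4,-0.006,0.042,0,0,0,0,0.4,-0.004,0.024,0,0,0,0,0.4]
}}

```text
clock: 44.9
tcp_pos: [0.5033, 0.0996, 0.152]
orientation: [-0.125, -3.136, 0.0]
wrist_force: [0.9, -1.0, -0.8]
finger_gap: 0.0592
gripper_force: 40.0
```

{"method": "move_arm", "body": {
  "moves": [0,0.003,0,0,0,0,0.4,0,0,0,0,0,0,0.4]
}}

```text
clock: 45.1
tcp_pos: [0.5036, 0.1, 0.1525]
orientation: [-0.126, -3.136, 0.002]
wrist_force: [0.5, 0.4, -1.3]
finger_gap: 0.0595
gripper_force: 40.0
```

```bash
python3 -c "
from h import *
go(*binp(-.07,-.072),.09,BA)"
```

```text
turn [-0.0015 -0.0031  0.0026] shift [-0.0013 -0.0008  0.0625]
```

{"method": "move_arm", "body": {
  "moves": [0,-0.001,0.025,0,-0.003,0.002,0.4,-0.001,0,0.035,0,0,0,0.4,-0.005,0,0.005,0,0,0,0.4,-0.015,0,0,0,0,0,0.4,-0.02,0,0,0,0,0,0.4,-0.01,0,0.005,0,0,0,0.4,0,0,0.01,0,0,0,0.4,0,0,0,0,0,0,0.4]
}}

```text
clock: 45.9
tcp_pos: [0.5538, 0.0939, 0.0724]
orientation: [-0.133, -3.137, 0.002]
wrist_force: [-0.2, -0.5, -1.4]
finger_gap: 0.0592
gripper_force: 40.0
```

```bash
python3 -c "
from h import *
go(*binp(-.02,-.072),.068,BA)"
```

```text
turn [-0.0012 -0.0013 -0.0016] shift [-0.0007  0.001   0.0044]
```

{"method": "move_arm", "body": {
  "moves": [0,0,0.002,0,0,0,0.4,0,0,0.002,0,0,0,0.4,0,0,0,0,0,0,0.4]
}}

```text
clock: 46.2
tcp_pos: [0.555, 0.0946, 0.0702]
orientation: [0.131, 3.136, -0.001]
wrist_force: [-0.2, -0.4, -1.2]
finger_gap: 0.0593
gripper_force: 40.0
```

{"method": "move_arm", "body": {
  "moves": [0,0,0,0,0,0,0.8,0,0,0,0,0,0,0.8,0,0,0,0,0,0,0.8,0,0,-0.02,0,0,0,0.8,0.01,0,-0.02,0,0,0,0.32,0.032,0,-0.01,0,0,0,0.32,0,0,0,0,0,0,0.32,0,0,0,0,0,0,0.32]
}}

```text
clock: 47.0
tcp_pos: [0.5137, 0.0982, 0.1208]
orientation: [0.131, 3.134, -0.001]
wrist_force: [0.8, -0.4, 0.6]
finger_gap: 0.0493
gripper_force: 0.0
```

```bash
python3 -c "
from h import *
go(*binp(-.063,-.072),.068,BA)"
```

```text
turn [-0.0003  0.0046 -0.0005] shift [0.0019 0.0001 0.0528]
```

{"method": "move_arm", "body": {
  "moves": [0,0,0,0,0,0,0.32,0,0,0.02,0,0.003,0,0.32,0,0,0.02,0,0,0,0.32,0,0,0.009,0,0,0,0.32,0,0,0.003,0,0,0,0.32,0,0,0,0,0,0,0.32]
}}

```text
clock: 47.6
tcp_pos: [0.5139, 0.098, 0.0682]
orientation: [-0.132, -3.138, 0.001]
wrist_force: [-0.2, 0.0, 0.2]
finger_gap: 0.0308
gripper_force: 0.0
```

```bash
python3 -c "
from h import *
go(*binp(.002,-.072),.0675,BA)"
```

```text
turn [-0.0007 -0.0007 -0.0009] shift [-0.0629  0.0003  0.0007]
```

{"method": "move_arm", "body": {
  "moves": [-0.01,0,0,0,0,0,0.32,-0.01,0,0,0,0,0,0.32,-0.01,0,0,0,0,0,0.32,-0.01,0,0,0,0,0,0.32,-0.01,0,0,0,0,0,0.32,-0.008,0,0,0,0,0,0.32,-0.005,0,0,0,0,0,0.32,0,0,0,0,0,0,0.32]
}}

```text
clock: 48.4
tcp_pos: [0.5772, 0.0927, 0.0684]
orientation: [0.132, 3.138, -0.001]
wrist_force: [-0.2, -0.0, 0.3]
finger_gap: 0.0305
gripper_force: 0.0
```

{"method": "move_arm", "body": {
  "moves": [0.003,0,-0.02,0,0,0,0.32,0.02,0,-0.03,0,0,0,0.32,0.02,0.02,-0.03,0,0,0,0.32,0.02,0.03,-0.03,0,0,0,0.32,0,0.03,-0.02,0,0,0,0.32,0,0,-0.02,0,0,0,0.32,0,0,0,0,0,0,0.32,0,0,0,0,0,0,0.32]
}}

```text
clock: 49.2
tcp_pos: [0.5201, 0.1777, 0.218]
orientation: [0.131, 3.139, -0.001]
wrist_force: [0.4, -0.6, 0.0]
finger_gap: 0.0303
gripper_force: 0.0
```

```bash
python3 snap.py w12
python3 - <<'E'
from h import *
from plant import *
c,T=pickle.load(open("w12.pkl","rb"))
s=read_camera("scene");t=read_camera("top")
a=c["pixels"][:,:,::-1]
b=cv2.resize(s["pixels"][190:310,270:470,::-1],(560,336),interpolation=cv2.INTER_CUBIC)
d=cv2.resize(t["pixels"][130:270,100:260,::-1],(384,336),interpolation=cv2.INTER_CUBIC)
top=np.hstack([b,d]);a=cv2.copyMakeBorder(a,0,0,0,944-560,0)
im=np.vstack([top,a]);cv2.imwrite("pics/all.png",cv2.resize(im,(749,600),interpolation=cv2.INTER_AREA))
go(*binp(-.13,0),.15,BA-np.pi/2)
E
```

```text
[0.5200938  0.17773296 0.21796566]
turn [-3.5000e-03 -1.1000e-03  1.5691e+00] shift [-0.007  -0.0682  0.0663]
```

View pics/all.png

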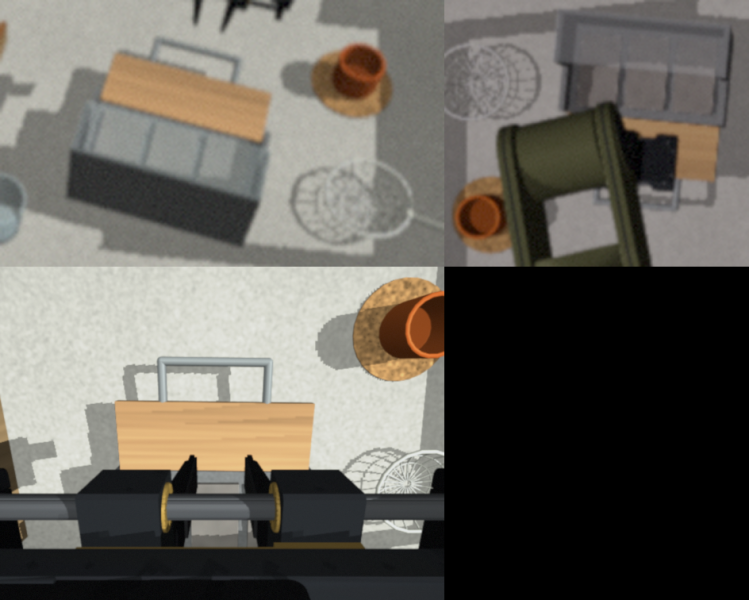

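Tiles lie side by side inside the bin, the flap is down and the ramekin is still on the mat. Now close the flap.

{"method": "move_arm", "body": {
  "moves": [0.03,0,0,0,0,0.143,0.4,0.03,0,0,0,0,0.143,0.4,0,0,0,0,0,0.143,0.4,0,0,0,0,0,0.143,0.4,0,0,0,0,0,0.143,0.4,0,0,0,0,0,0.143,0.4,0,0,0,0,0,0.143,0.4,0,0,0,0,0,0.143,0.4,0,0,0,0,0,0.143,0.4,0,0,0,0,0,0.143,0.4]
}}

```text
clock: 50.35
tcp_pos: [0.4606, 0.1864, 0.2166]
orientation: [-2.164, -2.276, 0.004]
wrist_force: [0.7, -0.2, -0.8]
finger_gap: 0.0378
gripper_force: 0.0
```

{"method": "move_arm", "body": {
  "moves": [0,0,0.02,0,0,0.139,0.4,0,0,0.02,0,0,0,0.4,0,0,0,0,0,0,0.4]
}}

```text
clock: 50.65
tcp_pos: [0.4587, 0.1858, 0.1737]
orientation: [-2.309, -2.125, 0.012]
wrist_force: [-0.9, -0.0, -1.1]
finger_gap: 0.038
gripper_force: 0.0
```

```bash
python3 -c "
from h import *
go(*binp(-.13,0),.044,BA-np.pi/2)"
```

```text
turn [-0.0077  0.0035  0.0003] shift [-0.0107 -0.0069  0.1297]
```

{"method": "move_arm", "body": {
  "moves": [-0.01,-0.007,0.03,-0.006,0.003,0,0.4,0,0,0.035,0,0,0,0.4,0,0,0.035,0,0,0,0.4,0,0,0.02,0,0,0,0.4,0,0,0.008,0,0,0,0.4,0,0,0,0,0,0,0.4]
}}

```text
clock: 51.25
tcp_pos: [0.4534, 0.1775, 0.0495]
orientation: [2.31, 2.127, 0.006]
wrist_force: [0.3, -0.0, -0.1]
finger_gap: 0.0381
gripper_force: 0.0
```

```bash
python3 -c "
from h import *
go(*binp(-.13,0),.043,BA-np.pi/2)
th=np.radians(np.arange(90,-1,-6));x=-.13*np.sin(th)-.005*np.cos(th);z=.13*np.cos(th)-.005*np.sin(th)
print(np.c_[np.diff(x),-np.diff(z)].round(4).tolist())"
```

```text
turn [ 0.0038 -0.0016  0.0007] shift [-0.0019 -0.0023  0.0065]
[[0.0002, -0.0136], [0.0016, -0.0135], [0.003, -0.0133], [0.0044, -0.0129], [0.0057, -0.0124], [0.007, -0.0117], [0.0082, -0.0109], [0.0093, -0.01], [0.0102, -0.009], [0.0111, -0.0079], [0.0119, -0.0066], [0.0125, -0.0054], [0.013, -0.004], [0.0134, -0.0026], [0.0136, -0.0012]]
```

{"method": "move_arm", "body": {
  "moves": [-0.002,-0.002,0.006,0.003,0,0,0.4,0,0,0,0,0,0,0,0,0,0,0,0,0,0,0,0,0,0,0,0,0,0,0,0,0,0,0,0,0,0,0,0,0,0,0],
  "newtons": 15
}}

```text
clock: 51.85
tcp_pos: [0.4518, 0.1762, 0.0447]
orientation: [2.311, 2.128, 0.006]
wrist_force: [-2.5, 0.2, 4.7]
finger_gap: 0.0095
gripper_force: 15.0
```

{"method": "move_arm", "body": {
  "moves": [0,0.0002,-0.0136,0,0,0,0,0,0.0016,-0.0135,0,0,0,0,0,0.003,-0.0133,0,0,0,0,0,0.0044,-0.0129,0,0,0,0,0,0.0057,-0.0124,0,0,0,0,0,0,0,0,0,0,0]
}}

```text
clock: 52.45
tcp_pos: [0.4666, 0.1747, 0.1126]
orientation: [-2.31, -2.128, -0.004]
wrist_force: [-6.8, 1.7, 4.3]
finger_gap: 0.0096
gripper_force: 15.0
```

{"method": "move_arm", "body": {
  "moves": [0,0.007,-0.0117,0,0,0,0,0,0.0082,-0.0109,0,0,0,0,0,0.0093,-0.01,0,0,0,0,0,0.0102,-0.009,0,0,0,0,0,0.0111,-0.0079,0,0,0,0,0,0,0,0,0,0,0]
}}

```text
clock: 53.05
tcp_pos: [0.5131, 0.1703, 0.1639]
orientation: [2.309, 2.127, 0.005]
wrist_force: [-8.4, -3.3, 13.2]
finger_gap: 0.0097
gripper_force: 15.0
```

{"method": "move_arm", "body": {
  "moves": [0,0.0119,-0.0066,0,0,0,0,0,0.0125,-0.0054,0,0,0,0,0,0.013,-0.004,0,0,0,0,0,0.0134,-0.0026,0,0,0,0,0,0.0136,-0.0012,0,0,0,0,0,0,0,0,0,0,0]
}}

```text
clock: 53.65
tcp_pos: [0.5764, 0.1647, 0.1816]
orientation: [-2.311, -2.127, -0.001]
wrist_force: [-7.9, -2.9, 9.1]
finger_gap: 0.0098
gripper_force: 15.0
```

{"method": "move_arm", "body": {
  "moves": [0,0.002,0,0,0,0,0,0,0.001,0,0,0,0,0,0,0,0,0,0,0,0]
}}

```text
clock: 53.95
tcp_pos: [0.5765, 0.1648, 0.1815]
orientation: [-2.307, -2.126, 0.006]
wrist_force: [-17.3, -2.5, 13.6]
finger_gap: 0.0094
gripper_force: 15.0
```

{"method": "move_arm", "body": {
  "moves": [0,0.002,0,0,0,0,0,0,0,0,0,0,0,0]
}}

```text
clock: 54.15
tcp_pos: [0.5766, 0.1648, 0.1814]
orientation: [-2.304, -2.124, 0.012]
wrist_force: [-24.4, -2.8, 17.0]
finger_gap: 0.0096
gripper_force: 15.0
```

{"method": "move_arm", "body": {
  "moves": [0,-0.004,0,0,0,0,0,0,0,0,0,0,0,0.35,0,0,0,0,0,0,0.35,0,0,0,0,0,0,0.35,0,0,-0.02,0,0,0,0.35,0,0,-0.04,0,0,0,0.35,0,-0.02,-0.04,0,0,0,0.35,0,-0.05,0,0,0,0,0.35,0,-0.05,0,0,0,0,0.35,-0.03,-0.04,0,0,0,0,0.35]
}}

```text
clock: 55.15
tcp_pos: [0.4135, 0.1497, 0.2795]
orientation: [2.306, 2.132, 0.008]
wrist_force: [0.9, -1.7, 0.1]
finger_gap: 0.0331
gripper_force: 0.0
```

{"method": "move_arm", "body": {
  "moves": [-0.04,-0.03,0,0,0,0,0.35,-0.045,-0.02,0,0,0,0,0.35,-0.045,0,0,0,0,0,0.35,-0.045,0,0,0,0,0,0.35,-0.045,0,0,0,0,0,0.35,-0.03,0,0,0,0,0,0.35,0,0,0,0,0,0,0.35,0,0,0,0,0,0,0.35]
}}

```text
clock: 55.95
tcp_pos: [0.3447, -0.097, 0.2784]
orientation: [2.312, 2.126, 0.007]
wrist_force: [0.4, 0.4, 0.1]
finger_gap: 0.033
gripper_force: 0.0
```

Run:
```python
from h import *
from plant import *
s=read_camera("scene");t=read_camera("top")
S0=pickle.load(open("scene0.pkl","rb"))
b=cv2.resize(s["pixels"][190:310,270:500,::-1],(690,360),interpolation=cv2.INTER_CUBIC)
b0=cv2.resize(t["pixels"][130:270,60:270,::-1],(450,300),interpolation=cv2.INTER_CUBIC)
c0=cv2.resize(t["pixels"][100:250,260:480,::-1],(350,239))
bot=np.hstack([b0,cv2.copyMakeBorder(c0,0,61,0,0,0)]);b=cv2.copyMakeBorder(b,0,0,0,110,0)
im=np.vstack([b,bot]);print(im.shape);cv2.imwrite("pics/fin.png",cv2.resize(im,(727,600)))
print(state()["tcp_pos"],state()["clock"])
```

```text
(660, 800, 3)
[ 0.34478708 -0.09598699  0.27833935] 56.05
```

View pics/fin.png

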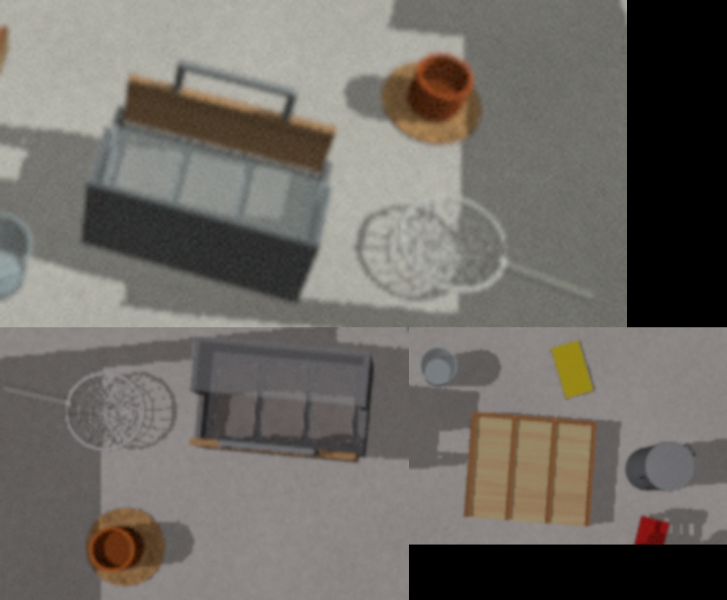

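Run:
```python
from h import *
from plant import *
t=read_camera("top");g=t["pixels"][225:262,100:145].astype(int)
m=(g[...,0]>1.9*g[...,1])&(g[...,0]>60);ys,xs=np.nonzero(m)
print(xs.min()+100,xs.max()+100,ys.min()+225,ys.max()+225)
print(plane(t,((xs.min()+xs.max())/2+100,(ys.min()+ys.max())/2+225),.05),plane(t,(124.6,242.5),.003))
t0=pickle.load(open("top0.pkl","rb"))
for n,(a,b,c,d) in dict(sieve=(145,205,60,150),tumbler=(110,145,265,300),canister=(175,215,405,460)).items():
    print(n,np.abs(t["pixels"][a:b,c:d].astype(int)-t0["pixels"][a:b,c:d]).mean().round(1))
```

```text
107 129 233 254
[0.43551083 0.40943751 0.05      ] [0.43577782 0.40562935 0.003     ]
sieve 1.5
tumbler 1.4
canister 1.4
```

The ramekin is within about 4 mm of the mat's centre, and the bystanders are unchanged. Handing in.

```bash
python3 -c "
from plant import *
print(sign_off())"
```

```text
the job is handed in; nothing more can be done
None
```

The job is handed in at about 56 s on the robot's clock. All three tiles lie side by side in the bin, the flap is fully shut, the ramekin stands on the mat about 4 mm off centre, and the canister, tumbler and sieve have not moved.

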